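# Slide a thin plate out from under the microscope and clamp it in the board holder

### The arm

A 7-joint arm with a two-finger parallel gripper is mounted at the origin on the work surface. World frame = base frame: x ahead of the robot, y to its left, z up, the work surface at z = 0. Lengths are in mm, angles in rad, forces in N, time in s.
With the tool pointing down it reaches from about 350 to 900 mm from the base axis. Payload 8.1 kg.
Tool frame: the origin (TCP) lies at the very end of the fingers, on their centre line; the grasp point (between the pads) lies 19 mm behind it; z points along the fingers, y is the direction in which the jaws open and shut (so a half turn about z gives the same grasp; the last joint's range is limited). The gripper opens to 85 mm and grips with 20 to 120 N. Pads are 22 mm wide; open, the fingers measure 114 mm over their backs; the gripper's body (76 mm by 85 mm) begins 54 mm behind the grasp point. The pads swing forward as they close: fully open they stand 13 mm farther back than shut.
Start: joints at [1.148, 0.434, 0.025, 1.573, -0.012, 1.134, -0.075], TCP at [196.462, -593.333, 231.323] pointing down, gripper open.
Joint ranges: [-2.62, 2.62], [-0.44, 2.09], [-1.27, 1.32], [0.08, 2.57], [-1.32, 4.46], [0.12, 2], [-2.74, 2.74]. Speed limits (rad/s): [2.22, 2.22, 3.01, 3.01, 3.14, 3.14, 3.14].

### API

Orientations are given as a rotation vector (axis times angle).
In Python, from plant import bot gives the robot as it stands.
- The arm moves only by the shell command python3 -m jog 'ROWS' [FORCE]. ROWS is JSON, one flat list of numbers, 7 for each row, row after row: the opening, from -1 (shut) to 1 (fully open), then the shift along the tool's x, y, z in cm, then the turn, a rotation vector about the tool's x, y, z in rad. In form: [fingers, tx, ty, tz, ax, ay, az, fingers, tx, ty, tz, ax, ay, az, ...]. A call has 1 to 5 rows; each row shifts and turns the commanded pose from where the row before left it, along the tool's axes as they then stand; what a row does not reach is not made up. A row lasts 1/8 s, in which the tool goes at most 62.5 mm and 10.7 degrees, less where a joint would pass 70% of its speed; a pose out of reach is approached as far as the arm can. A call with a gripper value outside its range is refused whole. The fingers move at their own pace and stop on an object; FORCE is the grip in N (left out, the last holds). Time passes only in rows, so rows that do not move let the fingers close. It gives the time, the measured TCP pose, the force and the opening at its end, in the units of the state.
- bot.sense(): the state, without advancing time (a new reading comes with each control period).
- bot.capture(name): name is "scene" or "top" or "wrist"; returns a dict with "color" (384x512x3 uint8, red, green, blue), "K" (3x3 intrinsics, pixels), "R" (3x3) and "t" (3): a world point X has camera coordinates R X + t; the wrist camera has in their place "mount" (4x4, takes a point from camera to tool coordinates, whose origin is the TCP and whose axes are the flange's). Camera axes: x right, y down, z forward; pixel columns grow to the right and rows downward; lengths in mm; the calibration is good to about 2 mm. A picture is of the moment at which its call begins: read the wrist's pose just before it. There is no depth.
- bot.sign_off(): hands the job in, once; it reports no verdict.
Trained networks look in a picture, given as the dict that the camera call returned (one of the last four; its "shot" number tells which), for a name from the list of things; names that differ only in an ending like _2 or _b are one class to them, and where a whole thing is asked for, a point or a joint stands for the part that bears it (a point fixed in the world has none). Each returns a list of dicts, best first, with "confidence" (0 to 1); they miss things now and then, are a little off and sometimes report something else, mostly with a low value. They report only what shows in the picture. A call takes as long as a camera call. They do not tell look-alikes from the thing itself.
- bot.search_frame(picture, thing): "at" ([x, y, z] in mm, in the coordinates of the camera as it stood for that picture, good to about 4 mm: the middle of the surface that is visible of it).
- bot.cut_out(picture, thing): "region" (384x512 bool, what is visible of it).
- bot.tip_of(picture, thing): "at" ([x, y, z] in mm, in the coordinates of the camera as it stood for that picture, good to about 4 mm: a listed point, or the origin of a listed thing).
The state is a dict: "clock": time; "q": joint angles; "qd": joint speeds; "joint_torque": joint torques, N m; "tool_pos": TCP position; "tcp_rot": TCP orientation; "contact_force": force on the tool from outside, world axes, zero at the start; "wrist_torque": the same for the moment, N m; "width": finger opening in mm.
Only numpy, scipy, OpenCV 4.12 (cv2) and the standard library are available. Lean on these libraries where they do the work, as an engineer would, in place of code of your own. Each camera call takes 0.05 s, during which the arm holds its last target.

### The job

Slide the thin aluminium plate out from under the microscope head until its near end sticks out over the front edge of the raised stage, pinch it there and lift it off. Lay it flat between the jaws of the blue board holder, lengthwise along the jaws, let it go, then move the sliding jaw (the one with the black post) up until the plate is held snugly and squarely between both jaws. Do not let the plate fall off the stage or the holder, and leave the jar, the parts tray, the tweezers, the tablet and the cup where they are.

Things in the scene. Friction and masses are not known exactly. Their poses are not given: they have to be found in the camera images.
- scope: Fixed inspection microscope with a raised stage, one piece. Origin on the bench under the stage; -x is its front, towards the robot (yaw up to 0.2 rad). Stage: dark flat slab, top 50, underside 38 mm above the bench, x -70 (front edge) to +110, y +-65 mm; under it a pedestal (x -10 to +100, y +-40) on a 12 mm high base (x -55 to +145, y +-70). Column, 28 mm diameter, at x +135.
- stage_edge (a point): Middle of the stage's top front edge (scope x = -70 mm, 50 mm above the bench). Axes as the scope's.
- objective (a point): Centre of the lower end of the black round objective, 62 mm diameter, that hangs over the stage at scope x = +40, y = 0, 240 mm above the bench. Above it the head, with two eyepieces, to 0.49 m high; it reaches forward to x about -15 mm. A tool pointing straight down cannot get behind the plate: lean it 35 to 45 deg, fingertips ahead, body back towards the stage's front.
- plate: Loose thin aluminium plate with a dark patch, 110 mm long (x), 50 wide (y), 3 thick, about 50 g. Origin: centre of the underside. At first flat on the stage under the objective, its -x end facing the stage front, 15 to 35 mm short of the front edge, yaw within 0.12 rad of the scope's. Too thin to pick up lying flat; slides when pushed at its far end. Tips off if over 55 mm stick out; 30 to 45 mm is right.
- plate_front (a point): Middle of the plate's -x (front) end face, at half its thickness; 55 mm from the plate's origin. The overhanging end can be pinched across the 50 mm width, one finger on each long side.
- holder: Fixed board holder. Origin on the bench under the middle of its bed; -x is its front, towards the robot (yaw up to 0.2 rad). Flat aluminium bed, top 50, underside 40 mm above the bench, x -50 (front edge) to +50, y -67 to +87 mm; below it a blue foot (x -26 to +50) and a 10 mm high dark base (x -50 to +60, y -80 to +90).
- bed (a point): Point on the bed's top, holder x = 0, y = 0, 50 mm up; axes as the holder's. The plate lies between rail and jaw, its x along the holder's x, its front end sticking out over the front edge so that fingers have room: plate origin at about x -30, y 0 leaves 35 mm out.
- rail_face (a point): Inner face of the fixed blue rail on the bed, at holder x = 0, y = -29 mm; the rail is 70 mm long (x -35 to +35) and 12 mm high.
- jaw (a joint): Travel of the sliding jaw in m: 0 open, growing as it slides along the holder's -y towards the rail; stop at 0.034. Inner face at holder y = 47 mm - travel, outer face of jaw and post at 61 mm - travel; 70 mm long (x), 12 mm high. Starts at 0 to 0.006; about 0.026 with the 50 mm plate clamped. Friction 2 N; stays where left.
- jaw_post (a point): Centre of the top of the black post on the jaw; post 18 mm (x) by 14 mm (y), top 94 mm above the bench, 32 mm above the jaw; at holder x = 0, y = 54 mm - travel.
- flux_jar: White jar with green lid, 44 mm diameter, 45 mm high; stands between microscope and holder. Bystander: leave it alone. Origin at its underside.
- parts_tray: Grey open tray with compartments, 100 x 60 x 22 mm, farther back between microscope and holder. Bystander: leave it alone. Origin at its underside.
- tweezers: Dark steel tweezers, 126 mm long, 6 mm high, lying in front. Bystander: leave it alone. Origin at its underside.
- tablet: Opened tablet, 235 x 165 x 7 mm, lying at the far left. Bystander: leave it alone. Origin at its underside.
- tip_cup: White cup, 64 mm diameter, 70 mm high, at the far right. Bystander: leave it alone. Origin at its underside.
There are look-alikes about, which are no part of the job. Of the things that look like the plate, the middle-sized one is meant.

How it is judged (in metres and radians):
On the way, in this order (a step that is already met when the one before it is completed fails the run):
1. the plate lies flat on the stage with at least 28 mm of its near end sticking out over the front edge (x of plate_front in the frame of scope between -0.125 and -0.098 m and z of plate in the frame of scope between 0.047 and 0.053 m and angle between plate's own z axis and vertical below 0.05 rad), for 0.2 s.
2. the plate is pinched and lifted at least 20 mm off the stage (z of plate in the frame of scope above 0.07 m and contact force between the fingers and plate above 1 N), for 0.2 s.
3. the plate lies flat on the holder's bed between the jaws, let go (x of plate in the frame of holder between -0.047 and 0.035 m and y of plate in the frame of holder between -0.012 and 0.03 m and z of plate in the frame of holder between 0.047 and 0.053 m and angle between plate's own z axis and vertical below 0.06 rad and angle between the x axis of plate and the x axis of holder, either way round below 0.15 rad and contact force between the fingers and plate below 0.1 N and value of joint jaw below 0.022 m), for 0.2 s.
4. the sliding jaw is pushed up against the plate (value of joint jaw above 0.024 m and y of plate in the frame of holder below 0.001 m), for 0.1 s.
At the end, for the whole second after the job is handed in: The plate lies flat (3 mm, 0.06 rad) and still on the holder's bed, its centre -47 to +35 mm from the bed's middle along the jaws and -8 to +1 mm across, square to the jaws within 0.06 rad, the jaw closed on it (travel over 24 mm), no finger touching it (all of step 4 and x of plate in the frame of holder between -0.047 and 0.035 m and y of plate in the frame of holder above -0.008 m and z of plate in the frame of holder between 0.047 and 0.053 m and angle between plate's own z axis and vertical below 0.06 rad and angle between the x axis of plate and the x axis of holder, either way round below 0.06 rad and linear speed of plate below 0.01 m/s and contact force between the fingers and plate below 0.1 N).
It fails at once if the plate falls from the stage or the holder (height (world z) of plate below 0.025 m).
It fails at once if a bystander is moved more than 30 mm (distance of any of flux_jar, parts_tray, tweezers, tablet, tip_cup from where it was at the start of the episode above 0.03 m).
It also fails if it takes over 61 s, if anything falls off the work surface, if the arm or the gripper's body presses on something with over 40 N, if the wrist force passes 120 N, or if a joint passes its speed limit or range.

## Working session

There is one attempt and no reset: what is moved stays moved. The work goes in short steps, Python scripts to look and compute and a shell command to move; the robot and the scene stay as the last step left them, time stands still between calls to the robot, and variables do not carry over. Pictures are saved under pics/ and viewed, and the job is handed in when it is done.

```bash
ls; mkdir -p pics
cat > h.py <<'E'
import numpy as np, cv2
from plant import bot
from scipy.spatial.transform import Rotation as Rn
def shot(name,fn=None,scale=1.5):
    s=bot.sense(); p=bot.capture(name)
    if fn: cv2.imwrite('pics/'+fn,cv2.resize(p['color'][:,:,::-1],None,fx=scale,fy=scale))
    return s,p
def ext(s,p):
    """returns R,t world->cam"""
    if 'R' in p: return np.array(p['R']),np.array(p['t']).ravel()
    M=np.array(p['mount']); Rt=Rn.from_rotvec(s['tcp_rot']).as_matrix()
    Rcw=Rt@M[:3,:3]; tc=Rt@M[:3,3]+np.array(s['tool_pos'])
    return Rcw.T,-Rcw.T@tc
def toworld(s,p,at):
    R,t=ext(s,p); return R.T@(np.array(at)-t)
def pix2plane(s,p,uv,z):
    R,t=ext(s,p); d=R.T@np.linalg.inv(p['K'])@np.array([uv[0],uv[1],1.]); c=-R.T@t
    return c+d*(z-c[2])/d[2]
def proj(s,p,X):
    R,t=ext(s,p); x=np.array(p['K'])@(R@np.array(X,float)+t); return x[:2]/x[2]
E
python3 - <<'E'
from h import *
s=bot.sense(); print({k:np.round(v,3).tolist() for k,v in s.items()})
for n in ['scene','top','wrist']:
    s,p=shot(n,n+'0.png')
    if n!='wrist':
        for th in ['scope','plate','holder','stage_edge','plate_front','bed','rail_face','jaw_post','objective','flux_jar','parts_tray','tweezers']:
            r=bot.tip_of(p,th)
            print(n,th,[(np.round(toworld(s,p,a['at'])).tolist(),round(a['confidence'],2)) for a in r[:4]])
E
```

```text
pics
{'clock': 0.0, 'q': [1.148, 0.435, 0.025, 1.574, -0.012, 1.134, -0.075], 'qd': [0.001, -0.0, 0.0, -0.002, -0.001, 0.001, 0.0], 'joint_torque': [0.0, -67.047, 1.025, -31.622, 0.016, 0.012, -0.0], 'tool_pos': [196.261, -592.842, 230.543], 'tcp_rot': [-3.1, -0.5, 0.001], 'contact_force': [-0.004, 0.093, 0.201], 'wrist_torque': [0.011, 0.043, -0.029], 'width': 85.27}
scene scope [([543.0, -186.0, -1.0], 0.88), ([502.0, -200.0, 53.0], 0.52)]
scene plate [([555.0, -189.0, 49.0], 0.75), ([356.0, -269.0, 4.0], 0.52)]
scene holder [([530.0, 213.0, 1.0], 0.7)]
scene stage_edge [([471.0, -198.0, 53.0], 0.58)]
scene plate_front [([501.0, -203.0, 57.0], 0.66), ([319.0, -251.0, 8.0], 0.63), ([533.0, 215.0, 51.0], 0.27)]
scene bed [([532.0, 215.0, 50.0], 0.92)]
scene rail_face [([531.0, 188.0, 59.0], 0.88)]
scene jaw_post []
scene objective [([580.0, -182.0, 243.0], 0.84)]
scene flux_jar [([491.0, -11.0, -1.0], 0.61)]
scene parts_tray [([665.0, 6.0, 3.0], 0.62)]
scene tweezers [([360.0, 13.0, -2.0], 0.4)]
top scope [([542.0, -181.0, -3.0], 0.55), ([582.0, -182.0, 236.0], 0.36)]
top plate [([717.0, 183.0, -2.0], 0.86), ([553.0, -187.0, 47.0], 0.83), ([357.0, -270.0, -1.0], 0.75)]
top holder [([528.0, 212.0, -2.0], 0.55)]
top stage_edge [([471.0, -198.0, 50.0], 0.83)]
top plate_front [([772.0, 236.0, 2.0], 0.92), ([504.0, -203.0, 52.0], 0.85), ([325.0, -252.0, -2.0], 0.59), ([485.0, 491.0, -3.0], 0.46)]
top bed [([530.0, 215.0, 50.0], 0.72), ([645.0, -442.0, -1.0], 0.55), ([482.0, 490.0, -5.0], 0.38)]
top rail_face [([533.0, 187.0, 57.0], 0.77)]
top jaw_post [([533.0, 271.0, 94.0], 0.57), ([494.0, -10.0, 0.0], 0.18)]
top objective [([584.0, -183.0, 238.0], 0.95)]
top flux_jar [([495.0, -10.0, 2.0], 0.54)]
top parts_tray [([665.0, 9.0, -5.0], 0.7)]
top tweezers [([360.0, 14.0, -5.0], 0.53)]
```

View pics/scene0.png

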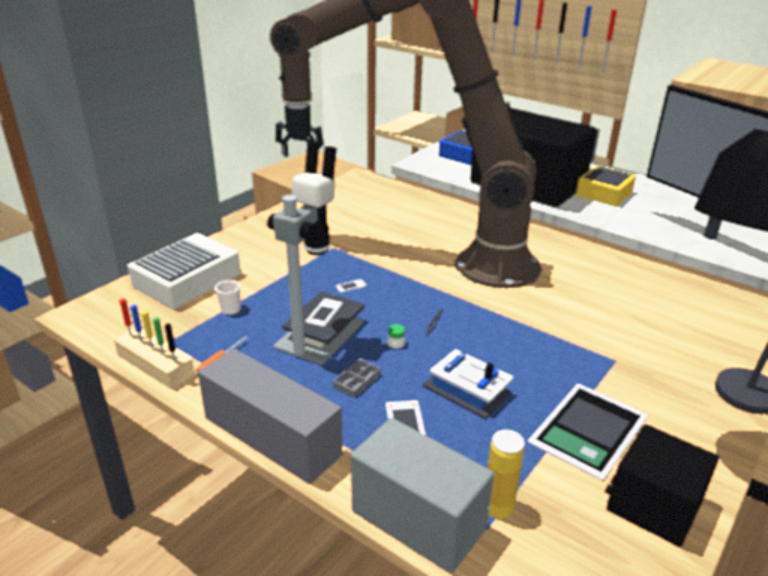

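View pics/top0.png

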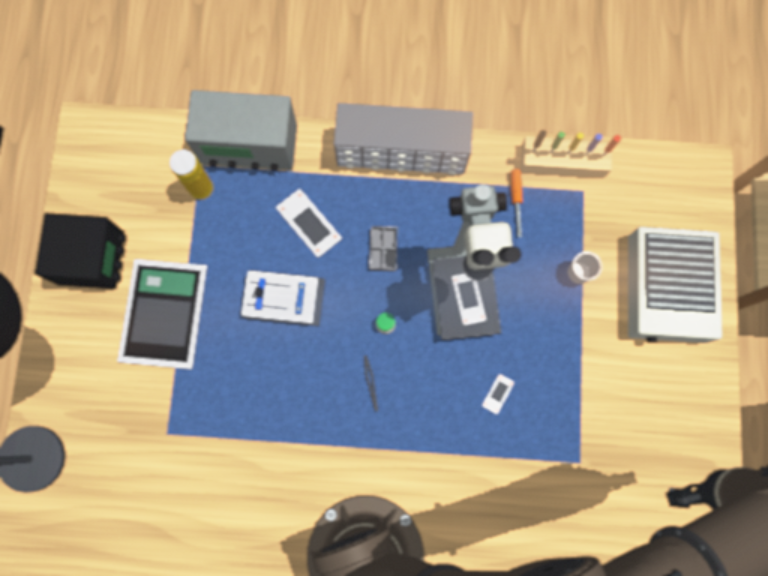

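View pics/wrist0.png

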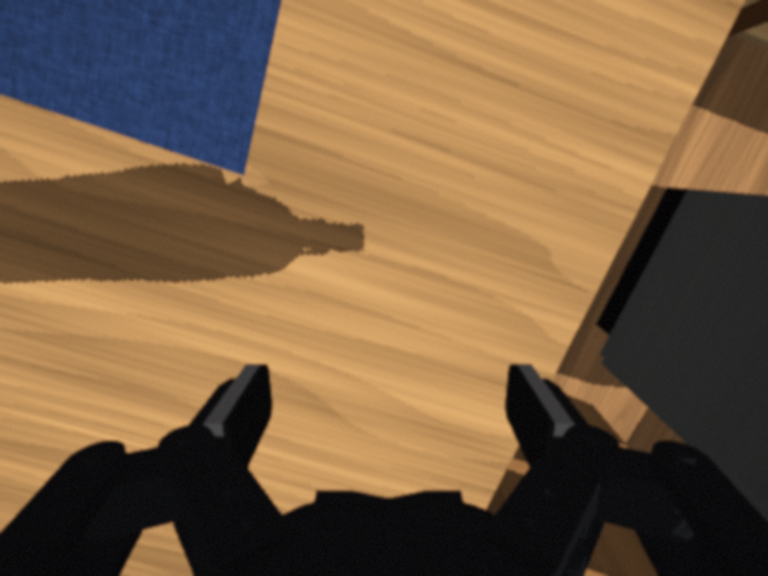

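The net finds three plate-like things, in the 768x576 top picture: a large one at (308,222), one on the stage at (468,298) and a small one at (498,394). The middle-sized one on the dark stage fits. I'll confirm it in an enlarged crop and measure corners.

Run:
```python
from h import *
s,p=shot('top'); np.savez('pics/top.npz',**{k:np.array(p[k]) for k in ['color','K','R','t']})
c=p['color'][:,:,::-1]
cv2.imwrite('pics/c1.png',cv2.resize(c[120:290,230:380],None,fx=4.5,fy=3.5*4.5/3.5,interpolation=cv2.INTER_CUBIC)[:, :])
cv2.imwrite('pics/c2.png',cv2.resize(c[170:230,150:225],None,fx=9,fy=9,interpolation=cv2.INTER_CUBIC))
print(bot.capture('wrist')['mount'])
m=bot.cut_out(p,'plate')
for r in m:
    mm=r['region'].astype(np.uint8); rect=cv2.minAreaRect(np.argwhere(mm)[:,::-1].astype(np.float32)); print(r['confidence'],rect,mm.sum())
    for z in (3,53):
        print(z,[np.round(pix2plane(s,p,q,z)[:2]).tolist() for q in cv2.boxPoints(rect)])
```

```text
[[-2.03272277e-04 -9.53799030e-01 -3.00445286e-01  7.70376573e+01]
 [ 9.99999550e-01 -4.72213231e-04  8.22526922e-04  1.30434169e-01]
 [-9.26399619e-04 -3.00444984e-01  9.53798697e-01 -1.42374638e+02]
 [ 0.00000000e+00  0.00000000e+00  0.00000000e+00  1.00000000e+00]]
0.89 ((311.9205627441406, 198.4190673828125), (33.683494567871094, 15.908256530761719), 76.50426483154297) 496
3 [[613.0, -151.0], [630.0, -203.0], [519.0, -234.0], [502.0, -182.0]]
53 [[602.0, -146.0], [618.0, -197.0], [510.0, -227.0], [495.0, -177.0]]
0.65 ((205.29505920410156, 148.25408935546875), (43.788612365722656, 20.613937377929688), 50.194427490234375) 856
3 [[747.0, 262.0], [799.0, 212.0], [685.0, 104.0], [635.0, 155.0]]
53 [[732.0, 254.0], [782.0, 205.0], [672.0, 101.0], [623.0, 150.0]]
0.3 ((188.07318115234375, 198.34146118164062), (52.344547271728516, 32.24600601196289), 6.34019136428833) 1636
3 [[485.0, 314.0], [596.0, 314.0], [589.0, 136.0], [478.0, 138.0]]
53 [[478.0, 304.0], [586.0, 304.0], [578.0, 131.0], [471.0, 134.0]]
```

View pics/c1.png

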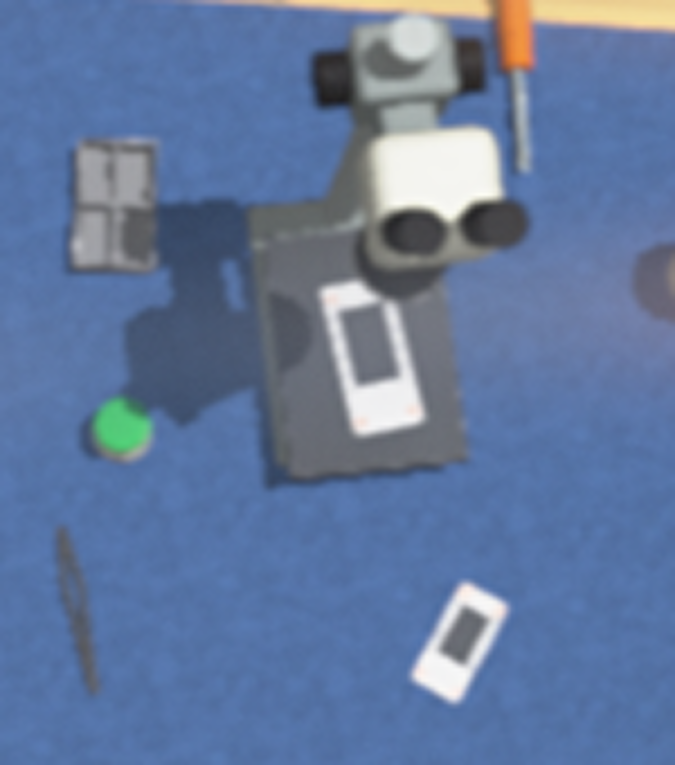

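View pics/c2.png

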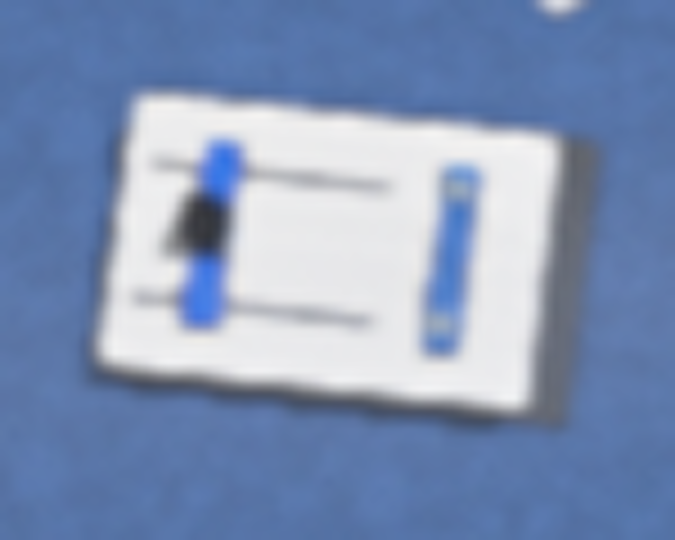

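Run:
```python
from h import *
d=np.load('pics/top.npz'); p={k:d[k] for k in d.files}; s=None
def W(o,sc,q,z): return pix2plane(s,p,((q[0]+.5)/sc-.5+o[0],(q[1]+.5)/sc-.5+o[1]),z)[:2]
o=(230,120)
fl,fr,rb=[W(o,4.5,q,50) for q in [(287,476),(468,460),(440,285)]]
print('stage',np.round([fl,fr,rb],1), 'front len',np.linalg.norm(fl-fr),'mid',(fl+fr)/2)
v=rb-fr; print('yaw side',np.arctan2(v[1],v[0])); v=fl-fr; print('yaw front',np.arctan2(-v[0],v[1]))
pl=[W(o,4.5,q,53) for q in [(356,438),(426,421),(383,281),(320,290)]]
print('plate',np.round(pl,1),np.linalg.norm(pl[0]-pl[1]),np.linalg.norm(pl[0]-pl[3]))
v=pl[3]-pl[0]; print(np.arctan2(v[1],v[0]))
o=(150,170)
b=[W(o,9,q,50) for q in [(133,93),(562,133),(530,410),(97,362)]] # back-left, back-right, front-right, front-left
print('bed',np.round(b,1))
for i,j in ((0,3),(1,2)):
    v=b[i]-b[j]; print('yaw',np.arctan2(v[1],v[0]),np.linalg.norm(v))
for i,j in ((0,1),(3,2)):
    v=b[i]-b[j]; print('yaw',np.arctan2(-v[0],v[1]),np.linalg.norm(v))
r=[W(o,9,q,62) for q in [(442,167),(480,170),(460,354),(423,350),(206,141),(243,145),(219,325),(181,323)]]
print('rail,jaw',np.round(r,1))
for i,j in ((0,3),(1,2),(4,7),(5,6)):
    v=r[i]-r[j]; print('yaw',np.arctan2(v[1],v[0]),np.linalg.norm(v))
```

```text
stage [[ 463.  -131. ]
 [ 483.7 -261.1]
 [ 611.9 -235.9]] front len 131.69563211089388 mid [ 473.38011493 -196.05460257]
yaw side 0.19380405536058143
yaw front 0.15777349547466835
plate [[ 493.7 -179.2]
 [ 509.6 -229.2]
 [ 611.3 -193.6]
 [ 601.3 -147.8]] 52.52993869668511 112.1261829354202
0.28352732965838373
bed [[584.7 303. ]
 [580.7 144.4]
 [477.5 147.2]
 [484.2 305.5]]
yaw -0.02489886138574354 100.57333580764389
yaw -0.026910246237287865 103.19844382829122
yaw -0.025441659558731147 158.62617439099137
yaw -0.042010090875438326 158.44177422463605
rail,jaw [[562.5 185.7]
 [562.4 171.8]
 [494.4 173. ]
 [494.9 186.4]
 [566.2 272.3]
 [565.6 258.7]
 [498.9 260.7]
 [498.7 274.4]]
yaw -0.010274303867725846 67.63610862848114
yaw -0.01675115603020287 68.02234841965287
yaw -0.031923314003833574 67.55185120719004
yaw -0.02972935105240013 66.77819254941167
```

```bash
python3 -m jog '[-0.5,3.1,-2.5,0,0,0,0,-0.5,3.1,-2.5,0,0,0,0,-0.5,3.1,-2.5,0,0,0,0,-0.5,3.1,-2.5,0,0,0,0,-0.5,3.1,-2.5,0,0,0,0]'
cat >> h.py <<'E'
def Rtool(yaw,lean):
    u=np.array([np.cos(yaw),np.sin(yaw),0]); z=np.sin(lean)*u+np.array([0,0,-np.cos(lean)])
    x=np.cos(lean)*u+np.array([0,0,np.sin(lean)]); return np.c_[x,np.cross(z,x),z]
def rel(pos,yaw,lean):
    s=bot.sense(); R=Rn.from_rotvec(s['tcp_rot']).as_matrix()
    z=R[:,2]; print('t',round(s['clock'],2),'tcp',np.round(s['tool_pos'],1),'yaw',round(np.arctan2(R[1,0],R[0,0]),3),'lean',round(np.arctan2(R[2,0],-R[2,2]),3),'yz',round(R[2,1],3),'w',round(s['width'],1),'F',np.round(s['contact_force'],1),'q',np.round(s['q'],2).tolist())
    print('shift cm',np.round(R.T@(np.array(pos)-s['tool_pos'])/10,2),'rot',np.round(Rn.from_matrix(R.T@Rtool(yaw,lean)).as_rotvec(),3))
E
python3 -c "
from h import *
rel([430,-225,200],.28,.75)"
```

```text
clock: 2.12
tool_pos: [305.0, -424.9, 231.5]
tcp_rot: [3.101, 0.5, 0.0]
contact_force: [0.6, 0.4, 0.5]
width: 21.3
t 2.12 tcp [ 305.  -424.9  231.5] yaw 0.32 lean 0.0 yz 0.001 w 21.3 F [0.6 0.4 0.5] q [0.89, 0.27, -0.05, 1.82, 0.02, 1.05, -0.42]
shift cm [ 18.15 -15.05   3.15] rot [-0.014  0.75   0.038]
```

```bash
python3 -m jog '[-0.5,3.3,-3,0,0,0.15,0,-0.5,3.2,-3,0.5,0,0.15,0,-0.5,3.1,-3,1,0,0.15,0,-0.5,2.9,-3,1.5,0,0.15,0,-0.5,2.7,-3,1.9,0,0.15,0]'
python3 -c "
from h import *
rel([430,-225,150],.28,.75)"
```

```text
clock: 2.75
tool_pos: [411.8, -233.5, 230.0]
tcp_rot: [-2.788, -0.45, -1.09]
contact_force: [1.3, 1.0, 0.8]
width: 21.3
t 2.75 tcp [ 411.8 -233.5  230. ] yaw 0.321 lean 0.745 yz 0.002 w 21.3 F [1.3 1.  0.8] q [1.19, 0.16, -0.31, 2.28, -1.09, 0.74, 0.48]
shift cm [-3.95 -0.25  7.23] rot [-0.026  0.005  0.03 ]
```

```bash
python3 -m jog '[-0.5,-2.2,-0.1,4,-0.01,0,0.015,-0.5,-2.2,-0.1,4,-0.01,0,0.015,-0.5,-2.2,0,4,0,0,0,-0.5,0,0,0,0,0,0]'
python3 - <<'E'
from h import *
rel([450,-218,75],.28,.75)
s,p=shot('wrist','w1.png')
for th in ['plate','plate_front','stage_edge','objective']:
    print(th,[(np.round(toworld(s,p,a['at'])).tolist(),round(a['confidence'],2)) for a in bot.tip_of(p,th)[:3]])
cv2.imwrite('pics/g0.png',cv2.resize(cv2.imread('pics/scene0.png')[60:280,230:380],None,fx=3,fy=2.7))
E
```

```text
clock: 3.25
tool_pos: [434.0, -222.6, 110.3]
tcp_rot: [-2.794, -0.402, -1.062]
contact_force: [0.7, 0.1, 0.5]
width: 21.1
t 3.25 tcp [ 434.  -222.6  110.3] yaw 0.275 lean 0.729 yz -0.022 w 21.1 F [0.7 0.1 0.5] q [1.52, 0.55, -0.88, 2.35, -1.31, 0.23, 0.77]
shift cm [-1.11  0.11  3.74] rot [-0.026  0.021 -0.004]
plate [([554.0, -187.0, 49.0], 0.79), ([720.0, 181.0, -6.0], 0.77)]
plate_front [([504.0, -201.0, 52.0], 0.82)]
stage_edge [([471.0, -194.0, 55.0], 0.76)]
objective []
```

View pics/w1.png

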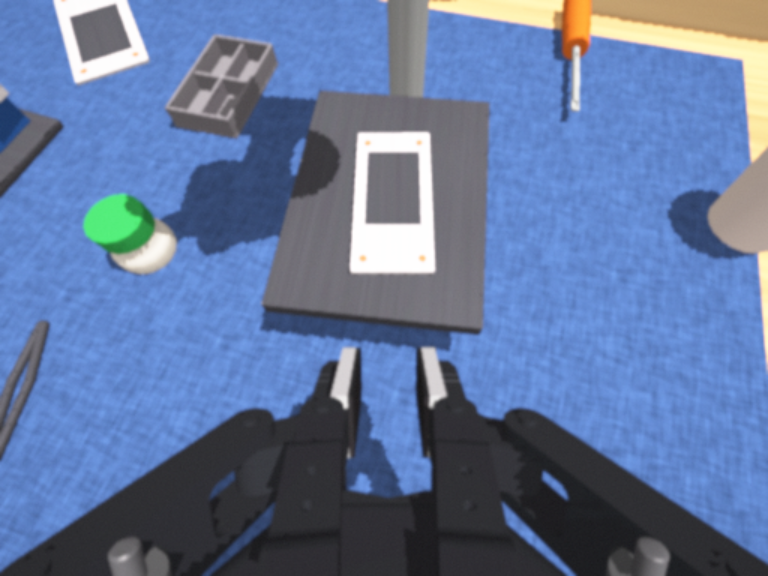

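View pics/g0.png

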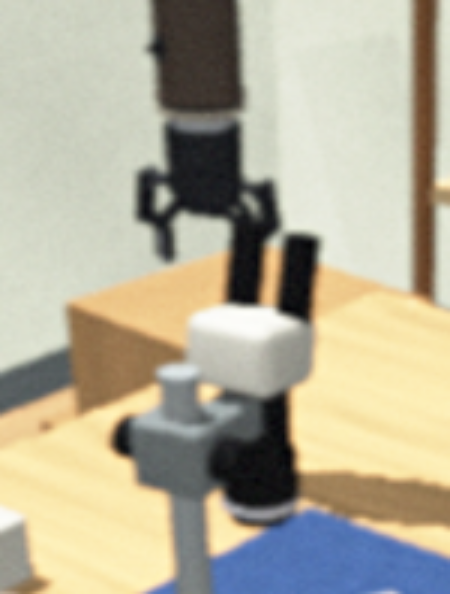

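Run:
```python
from h import *
s,p=shot('wrist')
def W(q,z): return pix2plane(s,p,((q[0]+.5)/1.5-.5,(q[1]+.5)/1.5-.5),z)[:2]
fl,fr,bl,br=[W(q,50) for q in [(269,304),(481,322),(321,93),(489,102)]]
print('stage',np.round([fl,fr,bl,br],1),np.linalg.norm(fl-fr),np.linalg.norm(fl-bl),'mid',(fl+fr)/2)
for a,b in ((bl,fl),(br,fr)): v=a-b; print('yaw',np.arctan2(v[1],v[0]))
v=fl-fr; print('yaw',np.arctan2(-v[0],v[1]))
a,b,c,d=[W(q,53) for q in [(351,271),(435,271),(357,133),(430,132)]]
print('plate',np.round([a,b,c,d],1),np.linalg.norm(a-b),np.linalg.norm(a-c)); 
f=(a+b)/2; g=(c+d)/2; v=g-f; print(f,g,np.arctan2(v[1],v[0]),np.linalg.norm(v))
```

```text
stage [[ 464.7 -143.1]
 [ 489.6 -265. ]
 [ 636.6 -110.7]
 [ 663.7 -235.5]] 124.48429371915626 174.98290898576235 mid [ 477.14763587 -204.03245464]
yaw 0.18574139095152734
yaw 0.16791966329513097
yaw 0.2021605273159857
plate [[ 497.8 -183.1]
 [ 512.4 -231.6]
 [ 603.3 -151.3]
 [ 619.1 -200.9]] 50.63595183673394 110.15084830266169
[ 505.13347756 -207.33954767] [ 611.18901764 -176.11547298] 0.2863227800181211 110.55641284470333
```

```bash
python3 -m jog '[-0.5,-1.0,0.1,3.5,-0.01,0.01,0,-0.5,1.0,0,3.0,-0.01,0.01,0,-0.5,2.2,0,2.0,0,0,0,-0.5,2.2,0,2.0,0,0,0]'
python3 - <<'E'
from h import *
rel([633,-167,68],.284,.75)
E
```

```text
clock: 4.05
tool_pos: [530.2, -218.5, 89.2]
tcp_rot: [-2.785, -0.426, -1.044]
contact_force: [0.3, -0.7, 1.1]
width: 21.0
t 4.05 tcp [ 530.2 -218.5   89.2] yaw 0.289 lean 0.722 yz -0.028 w 21.0 F [ 0.3 -0.7  1.1] q [1.3, 0.66, -0.85, 2.22, -1.32, 0.12, 0.69]
shift cm [ 7.1  -1.66  9.13] rot [-0.041  0.028  0.003]
```

The wrist view shows the plate centrally on the stage: front corners near (351,271) and (435,271), far corners near (357,133) and (430,132). But q5 and q6 have reached their limits, so I'll fit a kinematic model to my logged states and choose a better lean and yaw.

```bash
cat > kin.py <<'E'
import numpy as np
from scipy.spatial.transform import Rotation as Rn
from scipy.optimize import least_squares
def rz(a): return Rn.from_rotvec([0,0,a]).as_matrix()
def ry(a): return Rn.from_rotvec([0,a,0]).as_matrix()
def fk(q,P,S):
    h,d0,a,e,b,f,L,y0,c7,off=P
    R=rz(S[0]*q[0]+y0); p=np.array([0,0,h])+R@[d0,off,0]
    R=R@ry(q[1])@rz(S[1]*q[2]); p=p+R@[e,0,a]
    R=R@ry(q[3])@rz(S[2]*q[4]); p=p+R@[f,0,b]
    R=R@ry(q[5])@rz(S[3]*q[6]+c7); p=p+R@[0,0,L]
    return p,R
E
python3 - <<'E'
from kin import *
import itertools
from h import bot
s=bot.sense()
def Y(yaw,lean):
    u=np.array([np.cos(yaw),np.sin(yaw),0]); z=np.sin(lean)*u+np.array([0,0,-np.cos(lean)])
    x=np.cos(lean)*u+np.array([0,0,np.sin(lean)]); return np.c_[x,np.cross(z,x),z]
D=[([1.148,.435,.025,1.574,-.012,1.134,-.075],[196.3,-592.8,230.5],Rn.from_rotvec([-3.1,-.5,.001]).as_matrix()),
([0.89, 0.27, -0.05, 1.82, 0.02, 1.05, -0.42],[305,-424.9,231.5],Rn.from_rotvec([3.101,.5,0]).as_matrix()),
([1.19, 0.16, -0.31, 2.28, -1.09, 0.74, 0.48],[411.8,-233.5,230],Rn.from_rotvec([-2.788,-.45,-1.09]).as_matrix()),
([1.52, 0.55, -0.88, 2.35, -1.31, 0.23, 0.77],[434,-222.6,110.3],Rn.from_rotvec([-2.794,-.402,-1.062]).as_matrix()),
(list(s['q']),list(s['tool_pos']),Rn.from_rotvec(s['tcp_rot']).as_matrix())]
from kin import fk
def res(P,S):
    r=[]
    for q,p,R in D:
        pp,RR=fk(q,P,S); r+=list((pp-p)/10)+list(((RR-R)*10).ravel())
    return r
best=[]
for S in itertools.product([1,-1],repeat=4):
  for c in (0,1.57,3.14,-1.57):
    o=least_squares(res,[300,0,400,0,400,0,250,0,c,0],args=(S,),x_scale=[100,30,100,30,100,30,100,1,1,30])
    best.append((o.cost,S,o.x))
best.sort(key=lambda t:t[0])
for b in best[:4]: print(round(b[0],3),b[1],np.round(b[2],2).tolist())
np.savez('kin.npz',P=best[0][2],S=best[0][1])
for q,p,R in D: pp,RR=fk(q,best[0][2],best[0][1]); print(np.round(pp-p,1),np.round(Rn.from_matrix(RR.T@R).magnitude(),3))
E
```

```text
0.071 (-1, -1, -1, -1) [270.12, -5.31, 560.37, 6.87, 421.41, -9.47, 375.27, -0.0, 1.56, -49.38]
0.071 (-1, -1, -1, -1) [270.12, -5.31, 560.37, 6.87, 421.41, -9.47, 375.27, -0.0, 1.56, -49.38]
0.071 (-1, -1, -1, -1) [270.12, -5.31, 560.37, 6.87, 421.41, -9.47, 375.27, -0.0, 1.56, -49.38]
0.071 (-1, -1, -1, -1) [270.12, -5.31, 560.37, 6.87, 421.41, -9.47, 375.27, -0.0, 1.56, -49.38]
[ 1.6 -0.  -0.5] 0.003
[-1.7 -0.6  0.9] 0.004
[0.6 0.  0. ] 0.01
[ 0.4 -0.8 -0.2] 0.01
[-1.   0.8 -0.1] 0.004
```

```bash
cat >> kin.py <<'E'
try:
    _d=np.load('kin.npz'); KP=_d['P']; KS=_d['S']
except Exception: pass
LO=np.array([-2.62,-.44,-1.27,.08,-1.32,.12,-2.74]); HI=np.array([2.62,2.09,1.32,2.57,4.46,2,2.74])
def ik(pos,R,n=40,seed=0,q0=None):
    rng=np.random.default_rng(seed); out=[]
    for i in range(n):
        x0=rng.uniform(LO,HI) if q0 is None or i else np.clip(q0,LO+.001,HI-.001)
        def f(q):
            p,RR=fk(q,KP,KS); m=np.minimum(q-LO,HI-q)
            return np.r_[(p-pos)/5,Rn.from_matrix(RR.T@R).as_rotvec()*30, .15*np.maximum(0,.35-m)/.35]
        o=least_squares(f,x0,bounds=(LO,HI),max_nfev=80)
        p,RR=fk(o.x,KP,KS)
        out.append((np.linalg.norm(p-pos),Rn.from_matrix(RR.T@R).magnitude(),np.minimum(o.x-LO,HI-o.x).min(),o.x))
    ok=[t for t in out if t[0]<2 and t[1]<.02]
    ok.sort(key=lambda t:-t[2]); return ok
E
python3 - <<'E'
from kin import *
from h import Rtool
flip=rz(np.pi)
for nm,pos in (('far',[623,-169,64]),('end',[557,-185,62]),('entry',[490,-205,70])):
  for yaw in (.28,.18,.05):
    for lean in (.62,.72,.8):
      for fl in (0,1):
        R=Rtool(yaw,lean); R=R@flip if fl else R
        o=ik(np.array(pos),R,24)
        print(nm,yaw,lean,fl,[(round(t[2],2),np.round(t[3],2).tolist()) for t in o[:1]])
E
```

```text
far 0.28 0.62 0 [(np.float64(0.2), [1.15, 0.87, -1.07, 2.08, 1.55, 0.32, -2.28])]
far 0.28 0.62 1 [(np.float64(0.2), [1.15, 0.87, -1.07, 2.08, 1.55, 0.32, 0.86])]
far 0.28 0.72 0 [(np.float64(0.22), [0.55, 0.57, -0.17, 2.19, 4.24, 0.4, 1.11])]
far 0.28 0.72 1 [(np.float64(0.22), [0.55, 0.57, -0.17, 2.19, 4.24, 0.4, -2.03])]
far 0.28 0.8 0 [(np.float64(0.35), [0.66, 0.62, -0.27, 2.22, 4.07, 0.47, 1.34])]
far 0.28 0.8 1 [(np.float64(0.35), [0.66, 0.62, -0.27, 2.22, 4.07, 0.47, -1.8])]
far 0.18 0.62 0 [(np.float64(0.16), [1.13, 0.87, -1.09, 2.11, 1.75, 0.39, -2.58])]
far 0.18 0.62 1 [(np.float64(0.22), [1.1, 0.83, -1.04, 2.11, 1.76, 0.34, 0.53])]
far 0.18 0.72 0 [(np.float64(0.32), [0.36, 0.55, 0.02, 2.25, 4.06, 0.46, 1.13])]
far 0.18 0.72 1 [(np.float64(0.32), [0.36, 0.55, 0.02, 2.25, 4.06, 0.46, -2.01])]
far 0.18 0.8 0 [(np.float64(0.31), [0.64, 0.61, -0.3, 2.26, 3.78, 0.46, 1.52])]
far 0.18 0.8 1 [(np.float64(0.31), [0.64, 0.61, -0.3, 2.26, 3.78, 0.46, -1.63])]
far 0.05 0.62 0 [(np.float64(0.28), [0.03, 0.52, 0.33, 2.25, 4.18, 0.41, 0.77])]
far 0.05 0.62 1 [(np.float64(0.28), [0.03, 
[... 2613 characters left out ...]
0.51, -0.35, 2.41, 4.07, 0.43, -1.73])]
entry 0.18 0.8 0 [(np.float64(0.15), [1.15, 0.61, -0.6, 2.42, 3.85, 0.43, 1.74])]
entry 0.18 0.8 1 [(np.float64(0.17), [1.33, 0.7, -0.83, 2.4, 3.55, 0.32, -1.06])]
entry 0.05 0.62 0 [(np.float64(0.14), [0.55, 0.42, -0.06, 2.43, 4.03, 0.38, 1.19])]
entry 0.05 0.62 1 [(np.float64(0.18), [1.34, 0.7, -1.05, 2.35, 2.18, 0.3, 0.07])]
entry 0.05 0.72 0 [(np.float64(0.15), [1.26, 0.65, -0.87, 2.42, 3.02, 0.33, 2.4])]
entry 0.05 0.72 1 [(np.float64(0.16), [1.32, 0.7, -0.96, 2.41, 2.83, 0.34, -0.53])]
entry 0.05 0.8 0 [(np.float64(0.11), [1.31, 0.73, -0.91, 2.46, 3.1, 0.45, 2.4])]
entry 0.05 0.8 1 [(np.float64(0.11), [1.33, 0.74, -0.93, 2.46, 3.06, 0.45, -0.7])]
```

```bash
python3 -m jog '[-0.5,0,0,-4,0,0,0,-0.5,0,0,-4,0,0,0,-0.5,0,0,-4,0,-0.1,0,-0.5,0,0,-4,0,-0.15,0,-0.5,-1,0,-1,0,-0.15,0]'
python3 - <<'E'
from h import *
rel([400,-230,200],.284,0)
E
```

```text
clock: 4.68
tool_pos: [428.7, -253.9, 207.3]
tcp_rot: [-2.966, -0.47, -0.556]
contact_force: [0.9, 1.2, -1.5]
width: 21.5
t 4.67 tcp [ 428.7 -253.9  207.3] yaw 0.309 lean 0.375 yz -0.029 w 21.5 F [ 0.9  1.2 -1.5] q [0.88, 0.19, -0.25, 2.07, -0.42, 0.73, -0.33]
shift cm [-2.14 -3.15  0.04] rot [-0.035 -0.375  0.03 ]
```

```bash
cat > plan1.py <<'E'
from kin import *
from h import Rtool,bot
q0=np.array(bot.sense()['q'])
flip=rz(np.pi)
pos=np.array([470,-213,120.])
o=ik(pos,Rtool(.25,.77)@flip,40)
for t in o[:3]: print(round(t[2],2),np.round(t[3],2).tolist())
B=[t for t in o if 3.5<t[3][4]<4.4][0][3]
mid=(q0+B)/2; 
def path(n,dq6,dq4,dq2):
    P=[]
    for i in range(n+1):
        a=i/n; q=q0+(B-q0)*a; b=np.sin(np.pi*a); q[5]+=dq6*b; q[3]+=dq4*b; q[1]+=dq2*b; P.append(q)
    return P
import sys
n=int(sys.argv[1]); P=path(n,*map(float,sys.argv[2:5]))
for i in range(n+1):
    p,R=fk(P[i],KP,KS)
    if i:
        print(i,np.round(p).tolist(),'q',np.round(P[i],2).tolist(),'sh',np.round(R0.T@(p-p0)/10,2).tolist(),'rot',np.round(Rn.from_matrix(R0.T@R).as_rotvec(),3).tolist())
    p0,R0=p,R
E
python3 plan1.py 20 0 0 -0.1
```

```text
0.0 [1.69, 0.83, -1.27, 2.34, 1.68, 0.15, 0.93]
0.0 [1.51, 0.6, -0.99, 2.35, 4.46, 0.14, -1.94]
0.0 [1.51, 0.6, -0.99, 2.35, 4.46, 0.14, -1.94]Traceback (most recent call last):
  File "plan1.py", line 8, in <module>
    B=[t for t in o if 3.5<t[3][4]<4.4][0][3]
      ~~~~~~~~~~~~~~~~~~~~~~~~~~~~~~~~~^^^
IndexError: list index out of range
```

Run:
```python
from kin import *
from h import Rtool
flip=rz(np.pi)
for pos in ([450,-215,80],[480,-210,80],[450,-260,150],[480,-210,150]):
  for yaw in (.25,0,-.4):
    for lean in (.5,.65,.77):
        o=ik(np.array(pos),Rtool(yaw,lean)@flip,16)
        print(pos,yaw,lean,[(round(t[2],2),np.round(t[3],2).tolist()) for t in o[:2]])
```

```text
[450, -215, 80] 0.25 0.5 [(np.float64(0.14), [1.46, 0.67, -1.1, 2.28, 1.01, 0.26, 1.45]), (np.float64(0.14), [1.46, 0.67, -1.1, 2.28, 1.01, 0.26, 1.45])]
[450, -215, 80] 0.25 0.65 [(np.float64(0.07), [1.62, 0.81, -1.2, 2.34, 1.59, 0.22, 1.0]), (np.float64(0.07), [1.62, 0.81, -1.2, 2.34, 1.59, 0.22, 1.0])]
[450, -215, 80] 0.25 0.77 [(np.float64(0.16), [1.32, 0.58, -0.68, 2.41, 4.25, 0.34, -1.67]), (np.float64(0.16), [1.32, 0.58, -0.68, 2.41, 4.25, 0.34, -1.67])]
[450, -215, 80] 0 0.5 [(np.float64(0.17), [1.39, 0.61, -1.08, 2.34, 1.57, 0.29, 0.59]), (np.float64(0.17), [1.39, 0.61, -1.08, 2.34, 1.57, 0.29, 0.59])]
[450, -215, 80] 0 0.65 [(np.float64(0.14), [1.41, 0.63, -1.02, 2.43, 2.55, 0.26, -0.31]), (np.float64(0.14), [1.41, 0.63, -1.02, 2.43, 2.55, 0.26, -0.31])]
[450, -215, 80] 0 0.77 [(np.float64(0.06), [1.4, 0.66, -0.93, 2.51, 3.1, 0.42, -0.77]), (np.float64(0.06), [1.4, 0.66, -0.93, 2.51, 3.1, 0.42, -0.77])]
[450, -215, 80] -0.4 0.5 [(np.float64(0.17), [1.11, 0.5, -0.94, 2.4, 1.82, 0.44, -0.23]), (np.float64(0.17), [1.11, 0.5, -0.94, 2.4, 1.82, 0.44, -0.23])]
[450, -215, 80] -0.
[... 3682 characters left out ...]
 0.52]), (np.float64(0.05), [1.52, 0.53, -1.19, 2.33, 1.63, 0.17, 0.52])]
[480, -210, 150] 0 0.77 [(np.float64(0.13), [1.11, 0.33, -0.62, 2.44, 3.89, 0.31, -1.79]), (np.float64(0.13), [1.28, 0.38, -0.82, 2.42, 3.7, 0.25, -1.57])]
[480, -210, 150] -0.4 0.5 [(np.float64(0.25), [1.13, 0.35, -0.97, 2.28, 1.22, 0.37, 0.32]), (np.float64(0.25), [1.13, 0.35, -0.97, 2.28, 1.22, 0.37, 0.32])]
[480, -210, 150] -0.4 0.65 [(np.float64(0.17), [1.13, 0.35, -0.97, 2.4, 1.95, 0.38, -0.4]), (np.float64(0.17), [1.13, 0.35, -0.97, 2.4, 1.95, 0.38, -0.4])]
[480, -210, 150] -0.4 0.77 [(np.float64(0.07), [1.06, 0.38, -0.93, 2.5, 2.36, 0.54, -0.82]), (np.float64(0.07), [1.06, 0.38, -0.93, 2.5, 2.36, 0.54, -0.82])]
```

```bash
cat > plan2.py <<'E'
from kin import *
from h import Rtool,bot
flip=rz(np.pi)
def seg(qa,qb,n):
    for i in range(n+1):
        q=qa+(qb-qa)*i/n; p,R=fk(q,KP,KS)
        if i: print(i,np.round(p).tolist(),'sh',np.round(R0.T@(p-p0)/10,2).tolist(),'rot',np.round(Rn.from_matrix(R0.T@R).as_rotvec(),3).tolist(),'z',np.round(R[:,2],2).tolist())
        p0,R0=p,R
E
python3 - <<'E'
from plan2 import *
q0=np.array(bot.sense()['q'])
yaw,lean=.12,.72
tg=[('far',[621,-170,64]),('end',[555,-187,62]),('mid',[520,-197,70]),('entry',[480,-208,78])]
q=None
Q={}
for nm,pos in tg:
    o=ik(np.array(pos,float),Rtool(yaw,lean)@flip,1 if q is not None else 40,q0=q if q is not None else np.array([1.1,.8,-.95,2.2,2.3,.4,-.1]))
    for t in o[:1]: print(nm,round(t[2],2),np.round(t[3],3).tolist())
    q=o[0][3]; Q[nm]=q
np.savez('Q.npz',**Q)
C=np.array([1.13,.35,-.97,2.28,1.22,.37,.32])
print('seg1'); seg(q0,C,15)
print('seg2'); seg(C,Q['entry'],8)
E
```

```text
far 0.3 [0.394, 0.544, -0.053, 2.26, 3.888, 0.424, -1.893]
end 0.21 [0.642, 0.529, -0.231, 2.356, 3.819, 0.435, -1.691]
mid 0.17 [0.774, 0.504, -0.307, 2.398, 3.865, 0.426, -1.667]
entry 0.13 [0.925, 0.477, -0.379, 2.44, 3.954, 0.419, -1.672]
seg1
1 [418.0, -255.0, 194.0] sh [-1.83, -0.23, 0.98] rot [-0.01, -0.063, -0.146] z [0.29, 0.11, -0.95]
2 [407.0, -258.0, 180.0] sh [-1.48, -0.27, 0.91] rot [-0.009, -0.057, -0.15] z [0.25, 0.07, -0.97]
3 [398.0, -262.0, 169.0] sh [-1.15, -0.25, 0.83] rot [-0.008, -0.052, -0.153] z [0.21, 0.03, -0.98]
4 [393.0, -266.0, 160.0] sh [-0.84, -0.18, 0.74] rot [-0.009, -0.047, -0.156] z [0.19, -0.01, -0.98]
5 [390.0, -270.0, 153.0] sh [-0.55, -0.06, 0.65] rot [-0.01, -0.042, -0.159] z [0.17, -0.05, -0.98]
6 [390.0, -273.0, 148.0] sh [-0.3, 0.1, 0.56] rot [-0.012, -0.037, -0.161] z [0.17, -0.09, -0.98]
7 [394.0, -276.0, 144.0] sh [-0.09, 0.3, 0.46] rot [-0.015, -0.034, -0.163] z [0.17, -0.12, -0.98]
8 [400.0, -276.0, 141.0] sh [0.08, 0.53, 0.37] rot [-0.018, -0.031, -0.164] z [0.19, -0.16, -0.97]
9 [408.0, -275.0, 140.0] sh [0.19, 0.79, 0.28] rot [-0.02
[... 729 characters left out ...]
8, -0.26, -0.84]
2 [496.0, -283.0, 147.0] sh [-1.53, -2.43, 1.25] rot [0.029, -0.074, -0.049] z [0.52, -0.31, -0.79]
3 [507.0, -299.0, 146.0] sh [-1.13, -1.13, 1.11] rot [-0.004, -0.07, -0.051] z [0.58, -0.32, -0.75]
4 [516.0, -302.0, 143.0] sh [-0.52, 0.12, 0.89] rot [-0.036, -0.058, -0.052] z [0.63, -0.29, -0.72]
5 [521.0, -291.0, 135.0] sh [0.27, 1.26, 0.61] rot [-0.065, -0.04, -0.05] z [0.68, -0.23, -0.7]
6 [519.0, -270.0, 121.0] sh [1.2, 2.22, 0.31] rot [-0.09, -0.016, -0.046] z [0.7, -0.14, -0.7]
7 [506.0, -241.0, 102.0] sh [2.23, 2.97, 0.02] rot [-0.108, 0.013, -0.04] z [0.69, -0.04, -0.72]
8 [480.0, -208.0, 78.0] sh [3.3, 3.49, -0.22] rot [-0.119, 0.044, -0.033] z [0.65, 0.08, -0.75]
```

```bash
python3 -m jog '[-0.5,-1.8,-0.2,1,-0.01,-0.06,-0.15,-0.5,-1.5,-0.3,0.9,-0.01,-0.06,-0.15,-0.5,-1.1,-0.2,0.8,-0.01,-0.05,-0.15,-0.5,-0.8,-0.2,0.7,-0.01,-0.05,-0.16,-0.5,-0.5,-0.1,0.6,-0.01,-0.04,-0.16]' >/dev/null
python3 -m jog '[-0.5,-0.3,0.1,0.5,-0.01,-0.04,-0.16,-0.5,-0.1,0.3,0.4,-0.015,-0.035,-0.165,-0.5,0.1,0.5,0.3,-0.02,-0.03,-0.165,-0.5,0.2,0.8,0.2,-0.02,-0.03,-0.165,-0.5,0.2,1,0.1,-0.025,-0.03,-0.165]'
python3 - <<'E'
from plan2 import *
from h import *
rel([400,-230,200],.284,0)
E
```

```text
clock: 5.92
tool_pos: [416.6, -268.8, 139.9]
tcp_rot: [1.655, 2.28, -0.033]
contact_force: [-0.9, 0.0, 0.8]
width: 21.8
t 5.92 tcp [ 416.6 -268.8  139.9] yaw 1.861 lean -0.279 yz 0.169 w 21.8 F [-0.9  0.   0.8] q [0.68, 0.22, -0.33, 2.25, 0.44, 0.42, 0.3]
shift cm [ 2.41  0.75 -6.9 ] rot [0.354 0.076 1.586]
```

Run:
```python
from plan2 import *
q0=np.array(bot.sense()['q']); Q=np.load('Q.npz')
E=Q['entry']; 
seg(q0,E,20)
```

```text
1 [413.0, -288.0, 138.0] sh [-1.89, -1.69, 0.66] rot [0.034, -0.052, -0.055] z [0.23, -0.27, -0.94]
2 [407.0, -311.0, 136.0] sh [-1.81, -1.4, 0.67] rot [0.027, -0.052, -0.056] z [0.22, -0.32, -0.92]
3 [405.0, -333.0, 136.0] sh [-1.72, -1.11, 0.67] rot [0.019, -0.052, -0.057] z [0.22, -0.37, -0.9]
4 [405.0, -352.0, 136.0] sh [-1.6, -0.81, 0.66] rot [0.011, -0.051, -0.058] z [0.23, -0.42, -0.88]
5 [409.0, -368.0, 138.0] sh [-1.47, -0.5, 0.64] rot [0.002, -0.05, -0.059] z [0.26, -0.46, -0.85]
6 [415.0, -381.0, 140.0] sh [-1.32, -0.2, 0.61] rot [-0.006, -0.048, -0.059] z [0.28, -0.48, -0.83]
7 [423.0, -391.0, 141.0] sh [-1.15, 0.1, 0.57] rot [-0.014, -0.045, -0.059] z [0.32, -0.5, -0.8]
8 [433.0, -397.0, 143.0] sh [-0.98, 0.39, 0.52] rot [-0.022, -0.042, -0.059] z [0.36, -0.51, -0.78]
9 [444.0, -399.0, 143.0] sh [-0.79, 0.68, 0.47] rot [-0.03, -0.038, -0.059] z [0.4, -0.51, -0.76]
10 [456.0, -397.0, 143.0] sh [-0.59, 0.95, 0.41] rot [-0.037, -0.034, -0.058] z [0.45, -0.5, -0.74]
11 [468.0, -391.0, 141.0] sh [-0.39, 1.21, 0.35] rot [-0.044, -0.03, -0.057] z [0.49, -0.48, -0.73]
12 [479.0,
[... 176 characters left out ...]
0.4, -0.71]
14 [497.0, -352.0, 129.0] sh [0.24, 1.89, 0.17] rot [-0.062, -0.015, -0.053] z [0.62, -0.35, -0.71]
15 [502.0, -332.0, 122.0] sh [0.45, 2.08, 0.11] rot [-0.066, -0.01, -0.051] z [0.64, -0.29, -0.71]
16 [505.0, -310.0, 115.0] sh [0.65, 2.25, 0.06] rot [-0.07, -0.004, -0.05] z [0.67, -0.22, -0.71]
17 [504.0, -286.0, 107.0] sh [0.85, 2.4, 0.02] rot [-0.073, 0.001, -0.048] z [0.68, -0.15, -0.72]
18 [500.0, -261.0, 97.0] sh [1.05, 2.53, -0.02] rot [-0.076, 0.006, -0.047] z [0.68, -0.08, -0.73]
19 [492.0, -234.0, 88.0] sh [1.23, 2.63, -0.04] rot [-0.078, 0.012, -0.045] z [0.67, 0.0, -0.74]
20 [480.0, -208.0, 78.0] sh [1.41, 2.71, -0.06] rot [-0.079, 0.017, -0.044] z [0.65, 0.08, -0.75]
```

```bash
python3 -m jog '[-0.5,-1.9,-1.7,0.7,0.035,-0.05,-0.055,-0.5,-1.8,-1.4,0.7,0.025,-0.05,-0.055,-0.5,-1.7,-1.1,0.7,0.02,-0.05,-0.055,-0.5,-1.6,-0.8,0.7,0.01,-0.05,-0.06,-0.5,-1.5,-0.5,0.6,0,-0.05,-0.06]' >/dev/null
python3 -m jog '[-0.5,-1.3,-0.2,0.6,-0.005,-0.05,-0.06,-0.5,-1.1,0.1,0.6,-0.015,-0.045,-0.06,-0.5,-1,0.4,0.5,-0.02,-0.04,-0.06,-0.5,-0.8,0.7,0.5,-0.03,-0.04,-0.06,-0.5,-0.6,0.9,0.4,-0.035,-0.035,-0.06]'
python3 - <<'E'
from plan2 import *
q0=np.array(bot.sense()['q']); print(np.round(q0,2)); Q=np.load('Q.npz')
E=Q['entry']; 
seg(q0,E,11)
E
```

```text
clock: 7.18
tool_pos: [451.7, -403.2, 139.1]
tcp_rot: [0.789, 2.33, -0.466]
contact_force: [-0.1, -1.2, -0.3]
width: 21.6
[ 0.65  0.34 -0.17  2.37  2.34  0.39 -0.85]
1 [461.0, -389.0, 132.0] sh [-0.09, 1.2, 0.3] rot [-0.043, -0.018, -0.054] z [0.48, -0.48, -0.73]
2 [470.0, -379.0, 128.0] sh [0.02, 1.36, 0.25] rot [-0.047, -0.016, -0.052] z [0.52, -0.44, -0.73]
3 [478.0, -367.0, 123.0] sh [0.13, 1.51, 0.21] rot [-0.051, -0.013, -0.051] z [0.56, -0.4, -0.73]
4 [485.0, -352.0, 118.0] sh [0.23, 1.66, 0.16] rot [-0.054, -0.011, -0.049] z [0.59, -0.36, -0.73]
5 [491.0, -336.0, 113.0] sh [0.33, 1.79, 0.12] rot [-0.058, -0.008, -0.048] z [0.61, -0.31, -0.73]
6 [495.0, -317.0, 107.0] sh [0.43, 1.91, 0.08] rot [-0.061, -0.006, -0.046] z [0.64, -0.25, -0.73]
7 [496.0, -297.0, 101.0] sh [0.52, 2.03, 0.04] rot [-0.063, -0.004, -0.045] z [0.65, -0.19, -0.73]
8 [496.0, -276.0, 95.0] sh [0.61, 2.13, 0.01] rot [-0.065, -0.001, -0.044] z [0.66, -0.12, -0.74]
9 [493.0, -254.0, 90.0] sh [0.69, 2.21, -0.02] rot [-0.067, 0.001, -0.043] z [0.67, -0.06, -0.74]
10 [488.0, -231.0, 84.0] sh [0.77, 2.29, -0.05] rot [-0.068, 0.003, -0.042] z [0.66, 0.01, -0.75]
11 [480.0, -208.0, 78.0] sh [0.85, 2.35, -0.07] rot [-0.069, 0.005, -0.041] z [0.65, 0.08, -0.75]
```

```bash
python3 -m jog '[-0.5,-0.1,1.2,0.3,-0.045,-0.02,-0.055,-0.5,0,1.4,0.3,-0.045,-0.015,-0.05,-0.5,0.1,1.5,0.2,-0.05,-0.015,-0.05,-0.5,0.2,1.7,0.2,-0.055,-0.01,-0.05,-0.5,0.3,1.8,0.1,-0.06,-0.01,-0.05]' >/dev/null
python3 -m jog '[-0.5,0.4,1.9,0.1,-0.06,-0.005,-0.045,-0.5,0.5,2,0,-0.065,-0.005,-0.045,-0.5,0.6,2.1,0,-0.065,0,-0.045,-0.5,0.7,2.2,0,-0.065,0,-0.04,-0.5,0.8,2.3,0,-0.07,0,-0.04]'
cat >> h.py <<'E'
def rf(pos,yaw,lean):
    "flipped tool"
    s=bot.sense(); R=Rn.from_rotvec(s['tcp_rot']).as_matrix(); T=Rtool(yaw,lean)@np.diag([-1.,-1,1])
    z=R[:,2]; print('t',round(s['clock'],2),'tcp',np.round(s['tool_pos'],1),'zdir',np.round(z,3),'lean',round(np.arccos(-z[2]),3),'leanyaw',round(np.arctan2(z[1],z[0]),3),'yz',round(R[2,1],3),'w',round(s['width'],1),'F',np.round(s['contact_force'],1),'q',np.round(s['q'],2).tolist())
    print('shift cm',np.round(R.T@(np.array(pos)-s['tool_pos'])/10,2),'rot',np.round(Rn.from_matrix(R.T@T).as_rotvec(),3))
E
python3 - <<'E'
from h import *
rf([480,-208,78],.12,.72)
rf([520,-197,72],.12,.72)
E
```

```text
clock: 8.43
tool_pos: [489.0, -238.3, 87.6]
tcp_rot: [-0.059, 2.408, -0.001]
contact_force: [-0.6, 0.8, -0.4]
width: 21.7
t 8.43 tcp [ 489.  -238.3   87.6] zdir [ 0.669  0.016 -0.743] lean 0.733 leanyaw 0.024 yz -0.017 w 21.7 F [-0.6  0.8 -0.4] q [1.25, 0.57, -0.79, 2.41, 3.31, 0.29, -1.03]
shift cm [1.18 3.08 0.16] rot [-0.064  0.012 -0.047]
t 8.43 tcp [ 489.  -238.3   87.6] zdir [ 0.669  0.016 -0.743] lean 0.733 leanyaw 0.024 yz -0.017 w 21.7 F [-0.6  0.8 -0.4] q [1.25, 0.57, -0.79, 2.41, 3.31, 0.29, -1.03]
shift cm [-1.43  4.02  3.3 ] rot [-0.064  0.012 -0.047]
```

```bash
python3 -m jog '[-0.5,-0.5,1.4,1.1,-0.02,0,-0.015,-0.5,-0.5,1.3,1.1,-0.02,0,-0.015,-0.5,-0.5,1.3,1.1,-0.02,0.01,-0.015]'
python3 - <<'E'
from h import *
rf([627,-170,72],.12,.72)
E
```

```text
clock: 8.8
tool_pos: [519.9, -196.7, 72.6]
tcp_rot: [-0.138, 2.416, 0.05]
contact_force: [-0.7, -0.6, 0.0]
width: 21.3
t 8.8 tcp [ 519.9 -196.7   72.6] zdir [ 0.657  0.074 -0.75 ] lean 0.722 leanyaw 0.111 yz -0.002 w 21.3 F [-0.7 -0.6  0. ] q [1.11, 0.6, -0.75, 2.39, 3.27, 0.31, -1.01]
shift cm [-8.17  1.44  7.28] rot [-0.006  0.002 -0.004]
```

```bash
python3 -m jog '[-0.5,-2,0.4,1.8,0,0,0,-0.5,-2,0.4,1.8,0,0,0,-0.5,-2,0.3,1.8,0,0,0,-0.5,-2.1,0.3,1.9,0,0,0]'
python3 - <<'E'
from h import *
rf([627,-170,58],.12,.72)
s,p=shot('wrist','w2.png')
s,p=shot('top','t2.png')
E
```

```text
clock: 9.3
tool_pos: [627.7, -170.2, 72.6]
tcp_rot: [-0.138, 2.414, 0.049]
contact_force: [0.1, -0.2, 0.1]
width: 21.2
t 9.3 tcp [ 627.7 -170.2   72.6] zdir [ 0.659  0.073 -0.749] lean 0.725 leanyaw 0.111 yz -0.002 w 21.2 F [ 0.1 -0.2  0.1] q [0.82, 0.63, -0.62, 2.22, 3.11, 0.26, -1.01]
shift cm [1.02 0.03 1.05] rot [-0.006  0.005 -0.004]
```

View pics/w2.png

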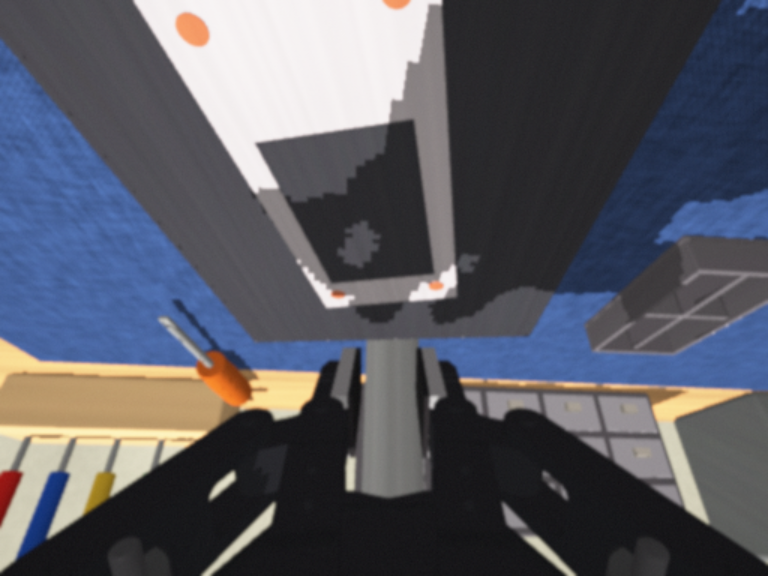

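View pics/t2.png

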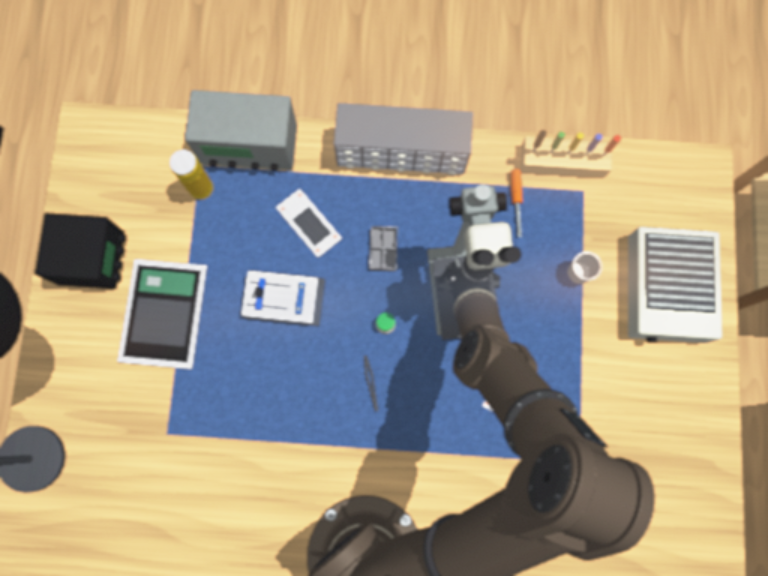

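Run:
```python
from h import *
s,p=shot('wrist')
def W(q,z): return pix2plane(s,p,((q[0]+.5)/1.5-.5,(q[1]+.5)/1.5-.5),z)[:2]
a,b=W((329,308),53),W((457,298),53); print('far end',a,b,np.linalg.norm(a-b),(a+b)/2)
for q in [(256,340),(529,335)]: print('stage back',W(q,50))
R,t=ext(s,p); print('cam',-R.T@t)
for dx in (-11,0,11):
  print(dx,[np.round(proj(s,p,np.array(s['tool_pos'])+Rn.from_rotvec(s['tcp_rot']).as_matrix()@np.array([dx,y,0]))*1.5) for y in (-10,10)])
```

```text
far end [ 621.49334506 -193.65636297] [ 607.64465809 -145.63629283] 49.977127446673414 [ 614.56900157 -169.6463279 ]
stage back [ 663.81749333 -229.02274853]
stage back [ 642.33968956 -101.88640568]
cam [ 479.34688656 -186.35664574  128.94404161]
-11 [array([363., 393.]), array([413., 393.])]
0 [array([363., 368.]), array([414., 369.])]
11 [array([362., 343.]), array([414., 343.])]
```

```bash
python3 -m jog '[-0.5,-0.6,0,0.6,0,0,0,-0.5,0.4,0,0.5,0,0,0,-0.5,0.4,0,0.5,0,0,0,-0.5,0,0,0,0,0,0]'
python3 - <<'E'
from h import *
rf([636,-169,58.5],.12,.72)
E
```

```text
clock: 9.95
tool_pos: [634.2, -168.2, 55.5]
tcp_rot: [-0.135, 2.418, 0.058]
contact_force: [-0.6, -0.8, 1.5]
width: 21.4
t 9.95 tcp [ 634.2 -168.2   55.5] zdir [ 0.655  0.079 -0.751] lean 0.721 leanyaw 0.119 yz 0.005 w 21.4 F [-0.6 -0.8  1.5] q [0.8, 0.66, -0.6, 2.21, 3.11, 0.29, -1.0]
shift cm [-0.33 -0.1  -0.11] rot [-0.     0.001 -0.008]
```

Run:
```python
from h import *
s,p=shot('wrist','w3.png')
rf([636,-169,58.5],.12,.72)
```

```text
t 10.0 tcp [ 634.2 -168.1   55.5] zdir [ 0.655  0.079 -0.752] lean 0.72 leanyaw 0.119 yz 0.005 w 21.1 F [-0.7 -1.   1.4] q [0.8, 0.66, -0.6, 2.21, 3.11, 0.29, -1.0]
shift cm [-0.33 -0.11 -0.11] rot [-0.     0.    -0.008]
```

View pics/w3.png

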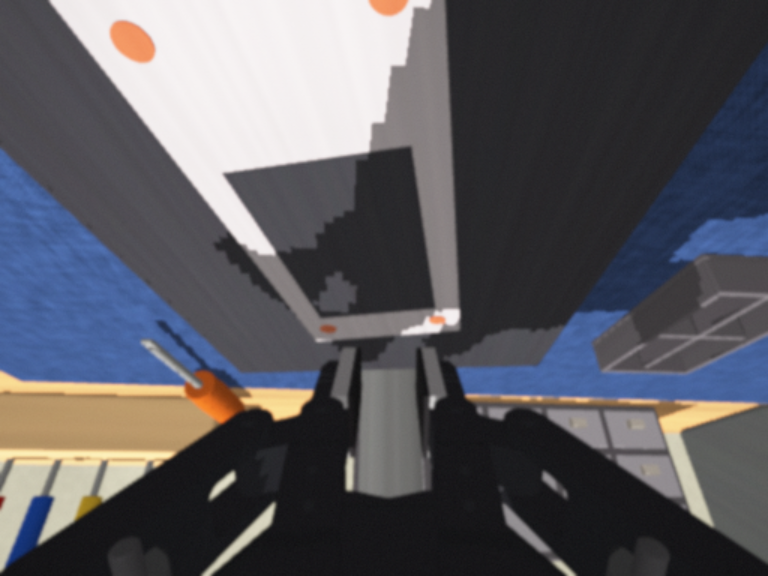

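Run:
```python
from h import *
rf([594,-175.5,56.5],.12,.72)
rf([554,-184,56.5],.12,.72)
```

```text
t 10.0 tcp [ 634.2 -168.1   55.5] zdir [ 0.655  0.079 -0.752] lean 0.72 leanyaw 0.119 yz 0.005 w 21.1 F [-0.7 -1.   1.4] q [0.8, 0.66, -0.6, 2.21, 3.11, 0.29, -1.0]
shift cm [ 3.   -0.28 -2.76] rot [-0.     0.    -0.008]
t 10.0 tcp [ 634.2 -168.1   55.5] zdir [ 0.655  0.079 -0.752] lean 0.72 leanyaw 0.119 yz 0.005 w 21.1 F [-0.7 -1.   1.4] q [0.8, 0.66, -0.6, 2.21, 3.11, 0.29, -1.0]
shift cm [ 6.06 -0.67 -5.45] rot [-0.     0.    -0.008]
```

```bash
python3 -m jog '[-0.5,0.6,-0.05,-0.6,0,0,0,-0.5,0.6,-0.05,-0.55,0,0,0,-0.5,0.6,-0.05,-0.55,0,0,0,-0.5,0.6,-0.05,-0.55,0,0,0,-0.5,0.6,-0.05,-0.55,0,0,0]'
python3 - <<'E'
from h import *
rf([554,-184,56],.12,.72)
s,p=shot('wrist','w4.png')
E
```

```text
clock: 10.62
tool_pos: [593.5, -175.0, 57.4]
tcp_rot: [-0.136, 2.418, 0.058]
contact_force: [-0.1, -0.0, 0.1]
width: 21.0
t 10.62 tcp [ 593.5 -175.    57.4] zdir [ 0.655  0.079 -0.751] lean 0.721 leanyaw 0.12 yz 0.005 w 21.0 F [-0.1 -0.   0.1] q [0.89, 0.65, -0.65, 2.28, 3.15, 0.32, -1.0]
shift cm [ 3.11 -0.45 -2.56] rot [-0.     0.001 -0.008]
```

View pics/w4.png

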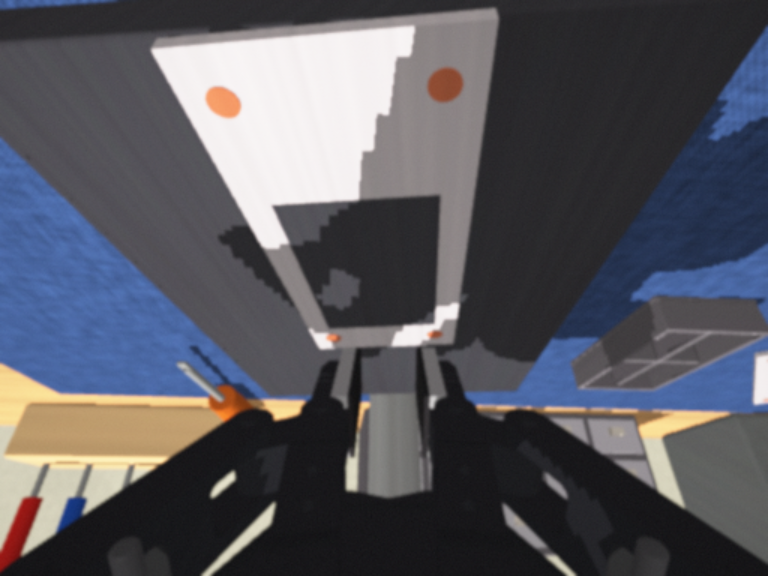

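Run:
```python
from h import *
s,p=shot('wrist')
def W(q,z): return pix2plane(s,p,((q[0]+.5)/1.5-.5,(q[1]+.5)/1.5-.5),z)[:2]
a,b=W((153,48),53),W((498,18),53); print('front',a,b,np.linalg.norm(a-b),(a+b)/2)
c,d=W((320,349),53),W((455,344),53); print('far',c,d,np.linalg.norm(c-d),(c+d)/2)
e0=np.array([474,-199]);u=np.array([np.cos(.185),np.sin(.185)]); print('front rel edge',((a+b)/2-e0)@u)
```

```text
front [ 477.35399919 -222.681211  ] [ 467.97319244 -174.47553419] 49.1099461672461 [ 472.66359581 -198.57837259]
far [ 585.22394488 -202.01239561] [ 575.42531556 -152.60825805] 50.366476397957626 [ 580.32463022 -177.31032683]
front rel edge -1.2360432209195213
```

```bash
python3 -m jog '[-0.5,0.6,-0.08,-0.52,0,0,0,-0.5,0.6,-0.08,-0.52,0,0,0,-0.5,0.6,-0.08,-0.52,0,0,0,-0.5,0.6,-0.08,-0.52,0,0,0]'
python3 - <<'E'
from h import *
rf([554,-184,56],.12,.72)
s,p=shot('wrist','w5.png')
E
```

```text
clock: 11.22
tool_pos: [562.8, -181.8, 57.4]
tcp_rot: [-0.136, 2.417, 0.058]
contact_force: [1.0, 0.0, 2.1]
width: 21.5
t 11.22 tcp [ 562.8 -181.8   57.4] zdir [ 0.656  0.079 -0.751] lean 0.722 leanyaw 0.12 yz 0.005 w 21.5 F [1.  0.  2.1] q [0.96, 0.64, -0.68, 2.33, 3.2, 0.33, -1.0]
shift cm [ 0.77 -0.12 -0.49] rot [-0.     0.002 -0.007]
```

View pics/w5.png

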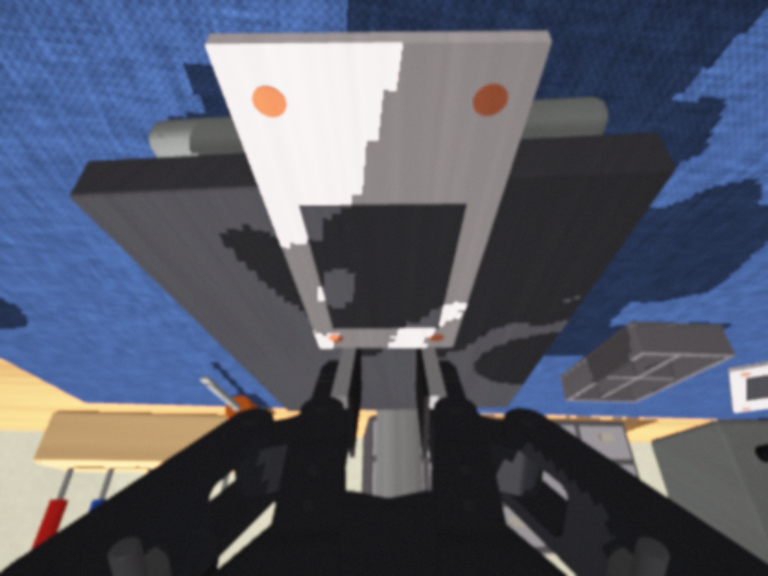

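Run:
```python
from h import *
s,p=shot('wrist')
def W(q,z): return pix2plane(s,p,((q[0]+.5)/1.5-.5,(q[1]+.5)/1.5-.5),z)[:2]
a,b=W((211,45),53),W((548,43),53); print('front',a,b,np.linalg.norm(a-b),(a+b)/2)
c,d=W((76,193),50),W((673,168),50); print('stage',c,d,np.linalg.norm(c-d),(c+d)/2)
v=d-c; n=np.array([v[1],-v[0]])/np.linalg.norm(v); print('yaw',np.arctan2(n[1],n[0]),'overhang',((a+b)/2-c)@n)
v=b-a; print('plate yaw',np.arctan2(-v[0],v[1]))
```

```text
front [ 445.53383676 -221.1763642 ] [ 439.84990313 -173.07525277] 48.435772138755254 [ 442.69186994 -197.12580849]
stage [ 482.24482402 -259.05551563] [ 461.59002576 -135.68849872] 125.08413789233181 [ 471.91742489 -197.37200717]
yaw 0.1658870193688529 overhang -28.78370037749123
plate yaw 0.11762093307767603
```

```bash
python3 -m jog '[-0.5,0.5,-0.07,-0.42,0,0,0,-0.5,0.3,-0.05,-0.22,0,0,0,-0.5,0,0,0,0,0,0]'
python3 - <<'E'
from h import *
rf([554,-184,56],.12,.72)
s,p=shot('wrist','w6.png')
def W(q,z): return pix2plane(s,p,((q[0]+.5)/1.5-.5,(q[1]+.5)/1.5-.5),z)[:2]
E
```

```text
clock: 11.7
tool_pos: [553.0, -184.1, 56.9]
tcp_rot: [-0.136, 2.417, 0.058]
contact_force: [1.8, -0.1, 4.0]
width: 21.1
t 11.7 tcp [ 553.  -184.1   56.9] zdir [ 0.656  0.079 -0.751] lean 0.722 leanyaw 0.12 yz 0.005 w 21.1 F [ 1.8 -0.1  4. ] q [0.99, 0.64, -0.69, 2.35, 3.21, 0.34, -1.0]
shift cm [-0.01 -0.    0.13] rot [-0.     0.002 -0.007]
```

View pics/w6.png

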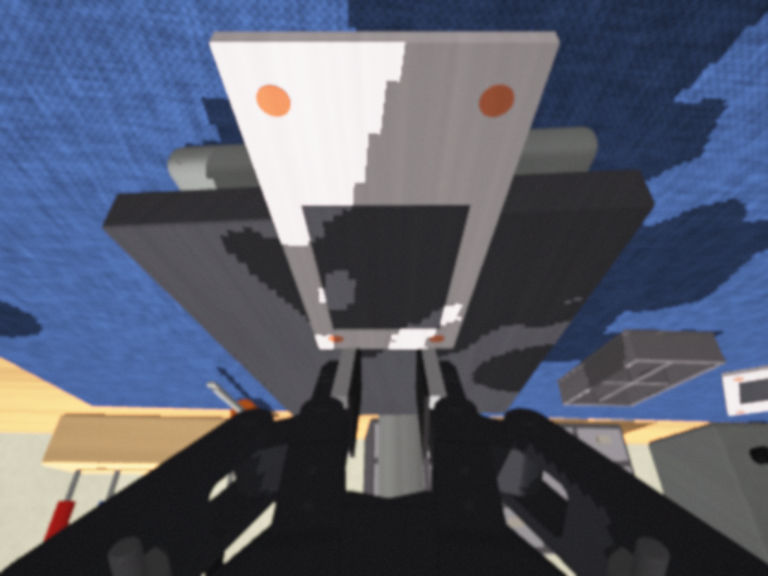

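```bash
python3 -m jog '[-0.5,-0.8,0,0,0,0,0,-0.5,-0.9,0,-0.8,0,0,0,-0.5,0.2,0,-1.5,0,0,0,-0.5,1.5,-0.2,-1.5,0,0,0]'
python3 - <<'E'
from h import *
from kin import *
rf([480,-205,80],.05,.72)
s,p=shot('wrist','w7.png')
flip=rz(np.pi)
for pos in ([450,-200,45],[450,-200,110],[462,215,45],[530,320,80]):
  for yaw in ((.12,) if pos[1]<0 else (-.03,)):
   for fl in (0,1):
    R=Rtool(yaw,0.0); R=R@flip if fl else R
    o=ik(np.array(pos,float),R,16)
    print(pos,fl,[(round(t[2],2),np.round(t[3],2).tolist()) for t in o[:2]])
E
```

```text
clock: 12.25
tool_pos: [528.7, -188.7, 86.5]
tcp_rot: [-0.138, 2.417, 0.057]
contact_force: [-0.4, -0.7, -0.1]
width: 21.2
t 12.25 tcp [ 528.7 -188.7   86.5] zdir [ 0.656  0.079 -0.751] lean 0.722 leanyaw 0.12 yz 0.004 w 21.2 F [-0.4 -0.7 -0.1] q [1.1, 0.57, -0.77, 2.37, 3.25, 0.27, -1.03]
shift cm [ 4.2  -1.06 -2.83] rot [0.046 0.002 0.047]
[450, -200, 45] 0 [(np.float64(0.53), [0.79, 0.57, -0.63, 2.04, 0.52, 0.69, -1.63]), (np.float64(0.5), [0.89, 0.62, -0.77, 2.03, 0.64, 0.74, -1.73])]
[450, -200, 45] 1 [(np.float64(0.49), [0.57, 0.5, -0.33, 2.07, 0.27, 0.61, 1.74]), (np.float64(0.46), [0.33, 0.47, -0.02, 2.1, 0.01, 0.58, 1.99])]
[450, -200, 110] 0 [(np.float64(0.57), [0.71, 0.43, -0.51, 2.0, 0.29, 0.78, -1.42]), (np.float64(0.57), [0.69, 0.42, -0.48, 2.0, 0.28, 0.78, -1.4])]
[450, -200, 110] 1 [(np.float64(0.58), [0.82, 0.47, -0.66, 1.99, 0.39, 0.81, 1.63]), (np.float64(0.53), [0.36, 0.37, -0.06, 2.04, 0.03, 0.74, 1.97])]
[462, 215, 45] 0 [(np.float64(0.49), [-0.44, 0.49, -0.12, 2.05, 0.1, 0.61, -2.24]), (np.float64(0.48), [-0.86, 0.5, 0.43, 2.09, -0.35, 0.61, -1.79])]
[462, 215, 45] 1 [(np.float64(0.48), [-0.7, 0.48, 0.21, 2.08, -0.18, 0.6, 1.17]), (np.float64(0.48), [-0.63, 0.48, 0.13, 2.07, -0.1, 0.6, 1.1])]
[530, 320, 80] 0 [(np.float64(0.71), [-1.04, 0.62, 0.61, 1.81, -0.45, 0.86, -1.82]), (np.float64(0.7), [-0.89, 0.58, 0.37, 1.79, -0.28, 0.82, -1.98])]
[530, 320, 80] 1 [(np.float64(0.76), [-0.28, 0.65, -0.51, 1.71, 0.39, 0.89, 0.58]), (np.float64(0.7), [-0.83, 0.58, 0.3, 1.78, -0.22, 0.82, 1.11])]
```

View pics/w7.png

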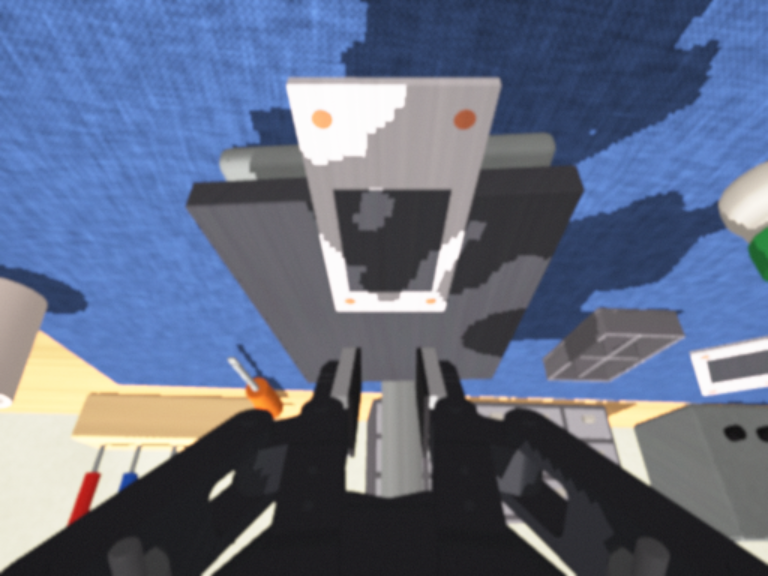

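```bash
python3 - <<'E'
from h import *
s,p=shot('wrist')
def W(q,z): return pix2plane(s,p,((q[0]+.5)/1.5-.5,(q[1]+.5)/1.5-.5),z)[:2]
a,b,c,d=[W(q,53) for q in ((288,85),(499,84),(337,310),(445,310))]
print('plate',np.round([a,b,c,d],1),np.linalg.norm(a-b),np.linalg.norm(c-d),np.linalg.norm((a+b-c-d)/2)); f=(a+b)/2; g=(c+d)/2; v=g-f; print('front',f,'yaw',np.arctan2(v[1],v[0]))
c,d=W((189,211),50),W((583,189),50); print('stage',c,d,np.linalg.norm(c-d),(c+d)/2)
v=d-c; n=np.array([v[1],-v[0]])/np.linalg.norm(v); print('yaw',np.arctan2(n[1],n[0]),'overhang',(f-c)@n)
E
python3 -m jog '[-0.5,1.8,-0.3,-1.5,0,0,0,-0.5,1.8,-0.3,-1.6,0,0,0]'
python3 - <<'E'
from plan2 import *
q0=np.array(bot.sense()['q']); print(np.round(q0,2))
V=np.array([0.57,.35,-.33,2.02,.27,.75,1.74])
p,R=fk(V,KP,KS); print(p,R[:,2])
for V in ([0.57,.35,-.33,2.02,.27,.75,1.74],[.36,.37,-.06,2.04,.03,.74,1.97]):
  seg(q0,np.array(V),15)
E
```

```text
plate [[ 431.3 -223.1]
 [ 425.7 -175.1]
 [ 537.7 -211.3]
 [ 532.4 -162.3]] 48.347652684805254 49.21523354103519 107.28484067698935
front [ 428.48642094 -199.0697056 ] yaw 0.11461360296938028
stage [ 480.68834632 -259.98616127] [ 457.21023043 -136.49381876] 125.70433797693494 [ 468.94928838 -198.23999002]
yaw 0.18787582264419722 overhang -39.90581807941151
clock: 12.6
tool_pos: [481.8, -200.3, 85.1]
tcp_rot: [-0.137, 2.418, 0.058]
contact_force: [-0.8, -0.4, 0.3]
width: 21.2
[ 1.26  0.57 -0.84  2.43  3.33  0.27 -1.03]
[ 453.87010331 -221.75207426  132.25852588] [ 0.0359028  -0.08382974 -0.9958331 ]
1 [494.0, -221.0, 90.0] sh [-1.37, -3.41, 0.52] rot [0.086, 0.002, -0.015] z [0.66, -0.01, -0.75]
2 [507.0, -254.0, 95.0] sh [-0.96, -3.43, 0.49] rot [0.088, 0.014, -0.016] z [0.66, -0.1, -0.75]
3 [514.0, -287.0, 100.0] sh [-0.52, -3.32, 0.43] rot [0.086, 0.028, -0.017] z [0.63, -0.19, -0.75]
4 [516.0, -317.0, 105.0] sh [-0.09, -3.08, 0.34] rot [0.081, 0.041, -0.017] z [0.6, -0.27, -0.75]
5 [514.0, -344.0, 110.0] sh [0.33, -2.72, 0.22] rot [0.071, 0.054, -0.017] z [0.55, -0.34, -0.76]
6 [50
[... 1741 characters left out ...]
.84]
9 [432.0, -393.0, 88.0] sh [1.51, 0.18, -0.56] rot [-0.012, 0.085, -0.016] z [0.16, -0.47, -0.87]
10 [419.0, -380.0, 88.0] sh [1.26, 1.07, -0.8] rot [-0.036, 0.076, -0.017] z [0.08, -0.44, -0.89]
11 [410.0, -358.0, 88.0] sh [0.84, 1.94, -1.04] rot [-0.06, 0.062, -0.019] z [0.02, -0.39, -0.92]
12 [408.0, -328.0, 88.0] sh [0.23, 2.77, -1.26] rot [-0.081, 0.041, -0.022] z [-0.02, -0.32, -0.95]
13 [412.0, -290.0, 91.0] sh [-0.54, 3.49, -1.45] rot [-0.097, 0.017, -0.027] z [-0.04, -0.22, -0.97]
14 [426.0, -246.0, 97.0] sh [-1.46, 4.07, -1.61] rot [-0.109, -0.011, -0.034] z [-0.04, -0.11, -0.99]
15 [448.0, -198.0, 108.0] sh [-2.5, 4.47, -1.71] rot [-0.114, -0.042, -0.043] z [-0.01, 0.0, -1.0]
```

```bash
python3 -m jog '[-0.5,-1.4,-3.4,0.5,0.085,0,-0.015,-0.5,-1,-3.4,0.5,0.09,0.015,-0.015,-0.5,-0.5,-3.3,0.4,0.085,0.03,-0.015,-0.5,-0.1,-3.1,0.3,0.08,0.04,-0.015,-0.5,0.3,-2.7,0.2,0.07,0.055,-0.015]' >/dev/null
python3 -m jog '[-0.5,0.7,-2.2,0.1,0.06,0.065,-0.015,-0.5,1,-1.6,-0.1,0.04,0.07,-0.015,-0.5,1.2,-1,-0.3,0.02,0.08,-0.015,-0.5,1.2,-0.2,-0.5,0,0.08,-0.015,-0.5,1.2,0.6,-0.7,-0.02,0.075,-0.015]'
python3 - <<'E'
from plan2 import *
q0=np.array(bot.sense()['q']); print(np.round(q0,2))
for V in ([.36,.37,-.06,2.04,.03,.74,1.97],):
  seg(q0,np.array(V),7)
E
```

```text
clock: 13.85
tool_pos: [480.4, -404.0, 118.4]
tcp_rot: [0.027, 2.716, -0.716]
contact_force: [0.3, -0.7, -0.1]
width: 21.4
[0.11 0.41 0.41 2.25 1.71 0.15 0.33]
1 [490.0, -412.0, 119.0] sh [-0.27, -1.44, -0.28] rot [0.038, 0.032, -0.002] z [0.27, -0.52, -0.81]
2 [482.0, -413.0, 122.0] sh [0.72, -0.32, -0.46] rot [0.006, 0.058, -0.006] z [0.22, -0.53, -0.82]
3 [468.0, -400.0, 120.0] sh [1.32, 1.1, -0.71] rot [-0.033, 0.072, -0.012] z [0.15, -0.5, -0.85]
4 [455.0, -372.0, 112.0] sh [1.45, 2.67, -1.01] rot [-0.076, 0.071, -0.023] z [0.09, -0.43, -0.9]
5 [445.0, -328.0, 105.0] sh [1.11, 4.24, -1.32] rot [-0.118, 0.057, -0.037] z [0.03, -0.32, -0.95]
6 [442.0, -269.0, 102.0] sh [0.31, 5.68, -1.61] rot [-0.153, 0.03, -0.054] z [-0.0, -0.18, -0.98]
7 [448.0, -198.0, 108.0] sh [-0.89, 6.86, -1.84] rot [-0.18, -0.008, -0.073] z [-0.01, 0.0, -1.0]
```

```bash
python3 -m jog '[-0.5,-0.3,-1.4,-0.3,0.04,0.03,0,-0.5,0.7,-0.3,-0.5,0.005,0.06,-0.005,-0.5,1.3,1.1,-0.7,-0.03,0.07,-0.01,-0.5,1.4,2.7,-1,-0.075,0.07,-0.02]'
python3 - <<'E'
from plan2 import *
q0=np.array(bot.sense()['q']); print(np.round(q0,2))
for V in ([.36,.37,-.06,2.04,.03,.74,1.97],):
  seg(q0,np.array(V),5)
E
```

```text
clock: 14.35
tool_pos: [449.5, -375.4, 121.0]
tcp_rot: [0.06, 2.941, -0.675]
contact_force: [0.3, -1.3, -0.7]
width: 21.4
[0.22 0.38 0.19 2.14 0.74 0.45 1.27]
1 [452.0, -351.0, 112.0] sh [0.78, 2.36, -0.58] rot [-0.064, 0.041, -0.021] z [0.07, -0.38, -0.92]
2 [447.0, -321.0, 107.0] sh [0.57, 2.96, -0.69] rot [-0.079, 0.034, -0.027] z [0.04, -0.3, -0.95]
3 [444.0, -285.0, 104.0] sh [0.26, 3.52, -0.79] rot [-0.094, 0.023, -0.033] z [0.01, -0.21, -0.98]
4 [444.0, -244.0, 103.0] sh [-0.16, 4.02, -0.87] rot [-0.105, 0.01, -0.041] z [-0.0, -0.11, -0.99]
5 [448.0, -198.0, 108.0] sh [-0.66, 4.44, -0.94] rot [-0.115, -0.005, -0.049] z [-0.01, 0.0, -1.0]
```

```bash
python3 -m jog '[1,0.8,2.4,-0.8,-0.065,0.04,-0.02,1,0.6,3,-0.9,-0.08,0.035,-0.025,1,0.3,3.5,-1,-0.095,0.025,-0.035,1,0,4,-1.1,-0.105,0.01,-0.04,1,0,4.2,-1.2,-0.115,-0.005,-0.05]'
python3 - <<'E'
from h import *
rf([448,-197,60],.12,0.001)
s,p=shot('wrist','w8.png')
E
```

```text
clock: 14.98
tool_pos: [430.3, -198.0, 121.8]
tcp_rot: [0.187, -3.135, -0.013]
contact_force: [-0.7, -0.1, 0.5]
width: 85.5
t 14.97 tcp [ 430.3 -198.   121.8] zdir [-0.002  0.008 -1.   ] lean 0.008 leanyaw 1.807 yz 0.008 w 85.5 F [-0.7 -0.1  0.5] q [0.51, 0.34, -0.23, 2.04, 0.1, 0.77, 1.91]
shift cm [-1.78 -0.16  6.17] rot [ 0.008 -0.002 -0.001]
```

View pics/w8.png

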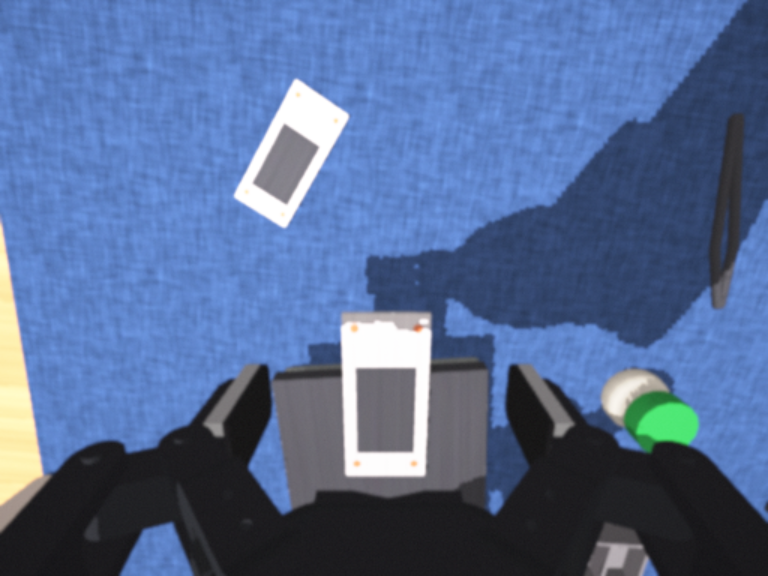

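Run:
```python
from h import *
s,p=shot('wrist')
def W(q,z): return pix2plane(s,p,((q[0]+.5)/1.5-.5,(q[1]+.5)/1.5-.5),z)[:2]
for r in (318,323):
  a,b=W((342,r),53),W((431,r),53); print('front',a,b,np.linalg.norm(a-b),(a+b)/2)
c,d=W((346,476),53),W((425,476),53); print('far',c,d,np.linalg.norm(c-d),(c+d)/2); v=(c+d)/2-(a+b)/2; print('yaw',np.arctan2(v[1],v[0]),np.linalg.norm(v))
c,d=W((276,378),50),W((487,366),50); print('stage',c,d,np.linalg.norm(c-d),(c+d)/2)
v=d-c; n=np.array([v[1],-v[0]])/np.linalg.norm(v); print('yaw',np.arctan2(n[1],n[0]),'overhang',((a+b)/2-c)@n)
cv2.imwrite('pics/w8c.png',cv2.resize(p['color'][200:330,170:340][:,:,::-1],None,fx=4,fy=4,interpolation=cv2.INTER_CUBIC))
```

```text
front [ 439.4138566  -219.29130539] [ 433.56668778 -169.63764218] 49.99675643212894 [ 436.49027219 -194.46447378]
front [ 442.41785648 -219.02559813] [ 436.55702883 -169.1725067 ] 50.19641447399078 [ 439.48744266 -194.09905241]
far [ 547.24586201 -207.18294506] [ 541.66277766 -156.7349139 ] 50.75603095761549 [ 544.45431984 -181.95892948]
yaw 0.11514510975738954 105.66658833192098
stage [ 483.34124928 -255.08658469] [ 460.99498292 -131.29603023] 125.79132320209266 [ 472.1681161  -193.19130746]
yaw 0.17859340854824182 overhang -32.322129162123694
```

View pics/w8c.png

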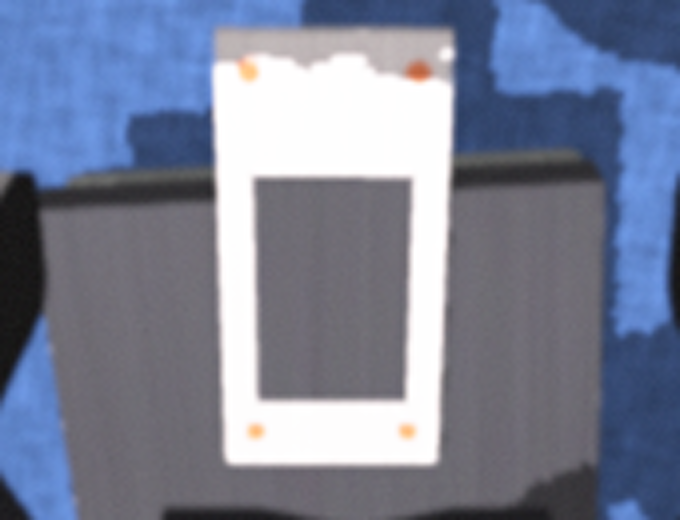

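```bash
python3 - <<'E'
from h import *
rf([447,-195,33],.117,0.0001)
E
python3 -m jog '[1,-0.9,0,2.2,0.004,0,0,1,-0.8,-0.1,2.2,0.004,0,0,1,0,0,2.2,0,0,0,1,0,0,2.2,0,0,0,1,0,0,0,0,0,0]'
python3 - <<'E'
from h import *
rf([447,-195,33],.117,0.0001)
s,p=shot('wrist','w9.png')
E
```

```text
t 15.07 tcp [ 430.5 -198.   122.2] zdir [-0.001  0.008 -1.   ] lean 0.008 leanyaw 1.688 yz 0.008 w 85.2 F [-1.  -1.4  0.1] q [0.51, 0.34, -0.23, 2.05, 0.1, 0.77, 1.91]
shift cm [-1.68  0.04  8.92] rot [ 0.008 -0.     0.001]
clock: 15.7
tool_pos: [445.2, -199.1, 31.9]
tcp_rot: [0.182, -3.131, 0.006]
contact_force: [-0.3, 0.5, 0.9]
width: 85.5
t 15.7 tcp [ 445.2 -199.1   31.9] zdir [-0.005 -0.004 -1.   ] lean 0.006 leanyaw -2.462 yz -0.003 w 85.5 F [-0.3  0.5  0.9] q [0.45, 0.5, -0.19, 2.09, 0.18, 0.57, 1.82]
shift cm [-0.22  0.38 -0.11] rot [-0.003 -0.005 -0.001]
```

View pics/w9.png

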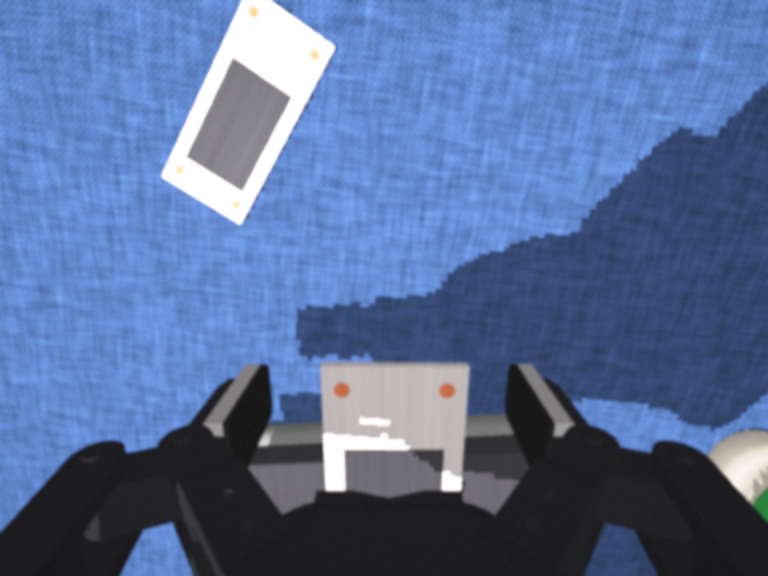

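```bash
python3 -m jog '[1,0,0.2,0,0,0,0,0,0,0,0,0,0,0,-0.2,0,0,0,0,0,0,-0.3,0,0,0,0,0,0,-0.3,0,0,0,0,0,0]' 40
python3 - <<'E'
from h import *
rf([447,-195,33],.117,0.0001)
s,p=shot('wrist','w10.png')
E
```

```text
clock: 16.38
tool_pos: [445.7, -197.4, 33.2]
tcp_rot: [0.182, -3.134, 0.006]
contact_force: [0.1, 0.0, 4.0]
width: 48.4
t 16.38 tcp [ 445.7 -197.4   33.2] zdir [-0.002 -0.004 -1.   ] lean 0.005 leanyaw -2.146 yz -0.004 w 48.4 F [0.1 0.  4. ] q [0.45, 0.5, -0.19, 2.09, 0.17, 0.57, 1.82]
shift cm [-0.16  0.22  0.02] rot [-0.004 -0.003 -0.001]
```

View pics/w10.png

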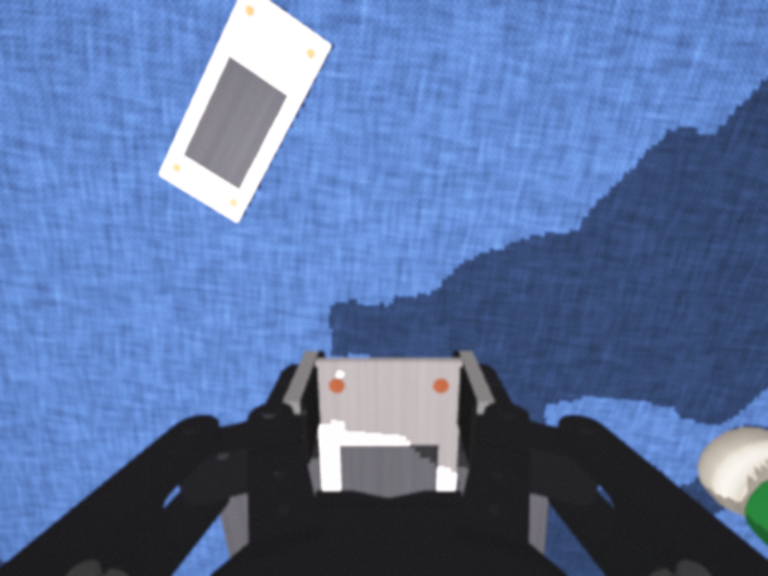

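```bash
python3 -m jog '[-0.4,0,0,-0.6,0,0,0,-0.4,0,0,-1,0,0,0,-0.4,0,0,-1.4,0,0,0,-0.4,0,0,-1.4,0,0,0,-0.4,0.5,0,-1.2,0,0,0]' 40
python3 - <<'E'
from h import *
rf([400,-100,130],.117,0.0001)
s,p=shot('wrist','w11.png')
s,p=shot('scene','s11.png')
E
```

```text
clock: 17.05
tool_pos: [441.0, -197.6, 90.3]
tcp_rot: [0.183, -3.134, 0.006]
contact_force: [0.5, -0.8, -0.2]
width: 48.3
t 17.05 tcp [ 441.  -197.6   90.3] zdir [-0.002 -0.004 -1.   ] lean 0.004 leanyaw -2.055 yz -0.004 w 48.3 F [ 0.5 -0.8 -0.2] q [0.47, 0.4, -0.21, 2.06, 0.14, 0.7, 1.86]
shift cm [ 2.95 10.16 -4.  ] rot [-0.004 -0.003 -0.   ]
```

View pics/w11.png

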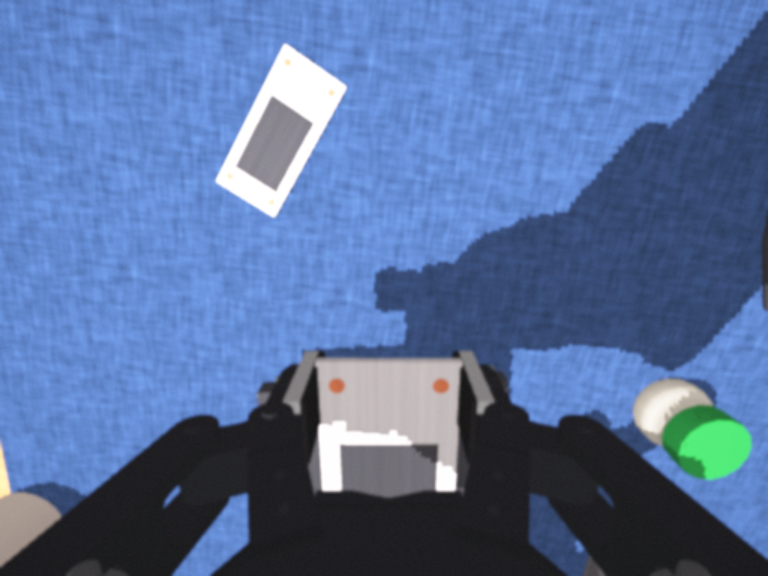

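View pics/s11.png

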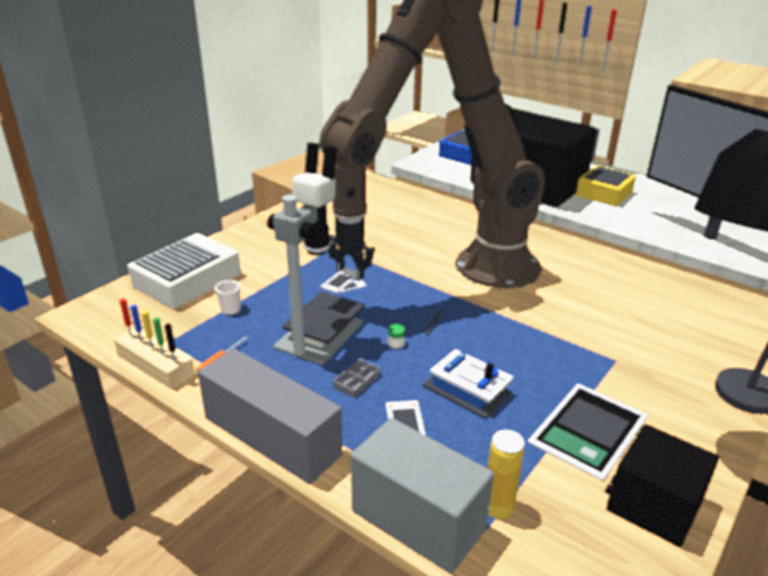

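```bash
python3 -m jog '[-0.4,0,2,-1.5,0,0,0.01,-0.4,0,3,-1,0,0,0.015,-0.4,0,4,-0.8,0,0,0.015,-0.4,0,4.5,-0.5,0,0,0.015,-0.4,0,4.5,0,0,0,0.015]' >/dev/null
python3 -m jog '[-0.4,0,4.5,0,0,0,0.015,-0.4,0,4.5,0,0,0,0.015,-0.4,0,4.5,0,0,0,0.015,-0.4,0,4,0,0,0,0.015,-0.4,0,3,0,0,0,0.015]'
python3 - <<'E'
from h import *
rf([440,221,120],-.03,0.0001)
E
```

```text
clock: 18.4
tool_pos: [421.0, 188.5, 125.5]
tcp_rot: [-0.044, -3.138, 0.005]
contact_force: [0.9, 0.0, 0.0]
width: 48.4
t 18.4 tcp [421.  188.5 125.5] zdir [-0.003 -0.003 -1.   ] lean 0.005 leanyaw -2.367 yz -0.003 w 48.4 F [0.9 0.  0. ] q [-0.26, 0.33, -0.34, 2.06, 0.16, 0.78, 0.84]
shift cm [-1.81  3.3   0.53] rot [-0.003 -0.003  0.002]
```

```bash
python3 -m jog '[-0.4,-0.2,1.6,0,0,0,0,-0.4,-0.2,1.5,0,0,0,0,-0.4,0,0,0,0,0,0]'
python3 - <<'E'
from h import *
rf([461.5,221,33],-.03,0.0001)
s,p=shot('wrist','w12.png')
for th in ['bed','rail_face','jaw_post','holder','plate_front']:
    print(th,[(np.round(toworld(s,p,a['at'])).tolist(),round(a['confidence'],2)) for a in bot.tip_of(p,th)[:3]])
s,p=shot('top','t12.png')
cv2.imwrite('pics/t12c.png',cv2.resize(p['color'][150:260,130:260][:,:,::-1],None,fx=5,fy=5,interpolation=cv2.INTER_CUBIC))
E
```

```text
clock: 18.77
tool_pos: [426.7, 218.0, 125.4]
tcp_rot: [-0.044, -3.138, 0.005]
contact_force: [0.3, 0.2, -0.3]
width: 48.4
t 18.77 tcp [426.7 218.  125.4] zdir [-0.003 -0.003 -1.   ] lean 0.005 leanyaw -2.33 yz -0.003 w 48.4 F [ 0.3  0.2 -0.3] q [-0.31, 0.36, -0.34, 2.02, 0.17, 0.79, 0.79]
shift cm [-3.5   0.43  9.23] rot [-0.003 -0.003  0.002]
bed []
rail_face []
jaw_post []
holder []
plate_front [([417.0, 221.0, 145.0], 0.93)]
```

View pics/w12.png

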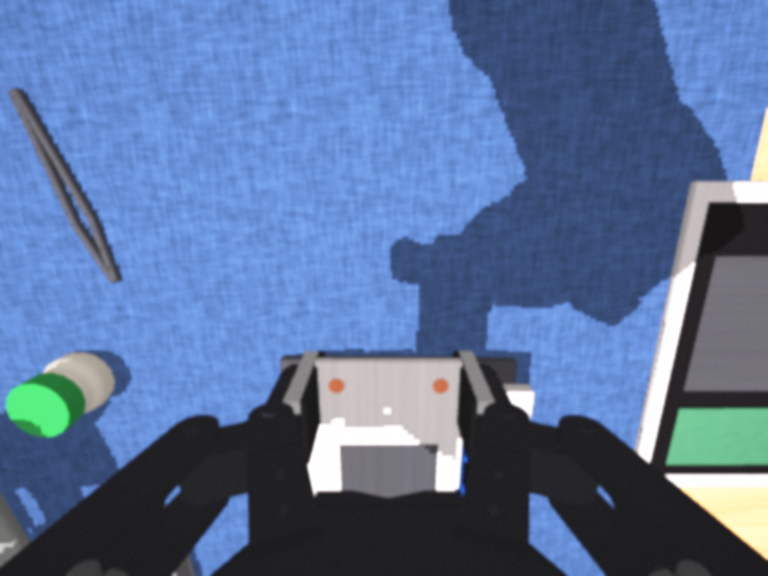

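View pics/t12c.png

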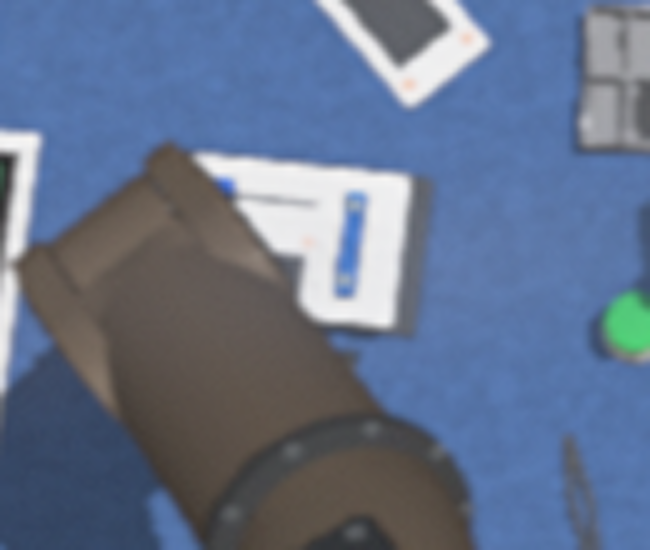

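Run:
```python
from h import *
s,p=shot('wrist')
cv2.imwrite('pics/w13c.png',cv2.resize(p['color'][215:345,180:340][:,:,::-1],None,fx=4.5,fy=4.5,interpolation=cv2.INTER_CUBIC))
R=Rn.from_rotvec(s['tcp_rot']).as_matrix()
def W(q,z): return pix2plane(s,p,((q[0]+.5)/1.5-.5,(q[1]+.5)/1.5-.5),z)
for r in (357,362):
    for c in (318,461):
        X=W((c,r),s['tool_pos'][2]+19.8); print(r,c,R.T@(X-s['tool_pos']))
for q in ((336,386),(441,386)):
    X=W(q,s['tool_pos'][2]+19.8); print('dots',R.T@(X-s['tool_pos']))
```

```text
357 318 [ 14.63851692 -23.735259   -19.66367743]
357 461 [ 14.74593316  24.20467943 -19.84952909]
362 318 [ 12.77963151 -23.83178813 -19.66893892]
362 461 [ 12.89102923  24.30343349 -19.8555369 ]
dots [  3.65832297 -18.11596988 -19.7187935 ]
dots [  3.75479886  17.93389612 -19.85850259]
```

View pics/w13c.png

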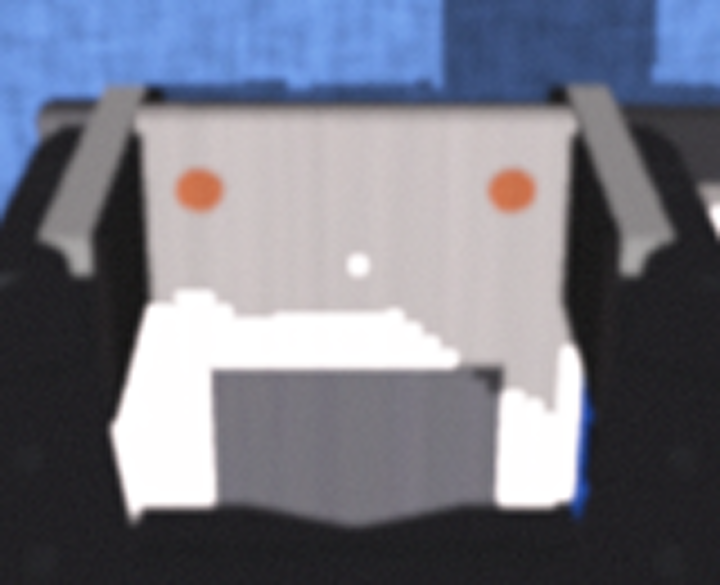

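```bash
python3 -m jog '[-0.4,-1.2,0.2,0,-0.003,-0.003,0.001,-0.4,-1.2,0.1,1,0,0,0,-0.4,-1.1,0.1,2,0,0,0,-0.4,0,0,2.5,0,0,0,-0.4,0,0,1.5,0,0,0]'
python3 - <<'E'
from h import *
rf([462.1,221.1,36],-.03,0.0001)
E
```

```text
clock: 19.8
tool_pos: [461.6, 220.1, 53.7]
tcp_rot: [-0.047, -3.14, 0.002]
contact_force: [-0.8, -0.0, 0.1]
width: 48.4
t 19.8 tcp [461.6 220.1  53.7] zdir [-0.002 -0.001 -1.   ] lean 0.002 leanyaw -2.41 yz -0.001 w 48.4 F [-0.8 -0.   0.1] q [-0.33, 0.5, -0.3, 2.01, 0.23, 0.66, 0.77]
shift cm [-0.05  0.1   1.77] rot [-0.001 -0.002 -0.   ]
```

Run:
```python
from h import *
s,p=shot('scene'); 
cv2.imwrite('pics/s14.png',cv2.resize(p['color'][215:285,275:355][:,:,::-1],None,fx=9,fy=8,interpolation=cv2.INTER_CUBIC))
s,p=shot('top')
cv2.imwrite('pics/t14.png',cv2.resize(p['color'][165:235,140:230][:,:,::-1],None,fx=8,fy=8,interpolation=cv2.INTER_CUBIC))
```

```text
(no output)
```

View pics/s14.png

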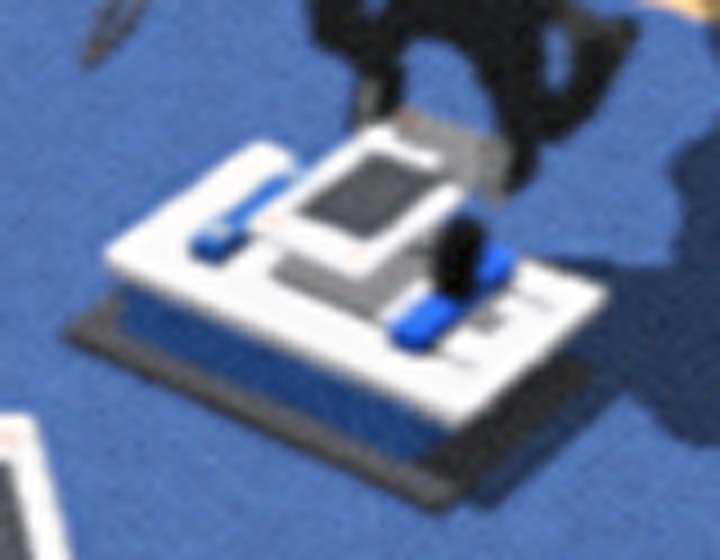

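View pics/t14.png

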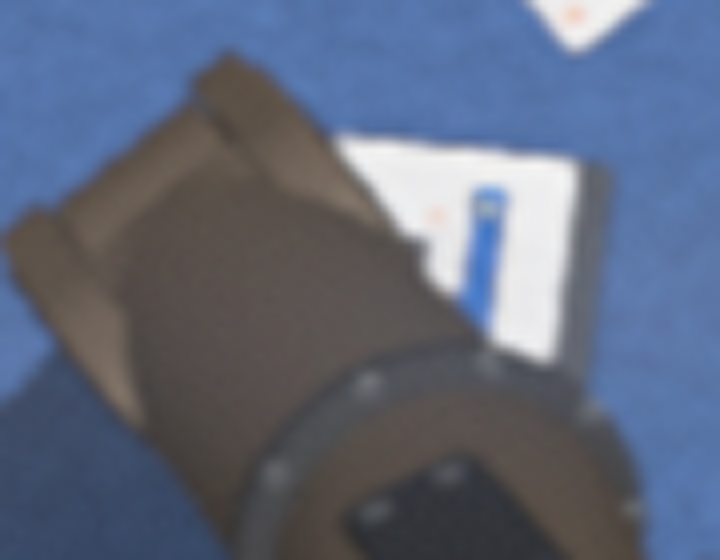

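```bash
python3 -m jog '[-0.4,0,0.1,1,0,0,0,-0.4,0,0,0.6,0,0,0,-0.4,0,0,0.3,0,0,0,-0.4,0,0,0,0,0,0]'
python3 - <<'E'
from h import *
rf([462.1,221.1,33.2],-.03,0.0001)
E
```

```text
clock: 20.4
tool_pos: [461.5, 221.5, 36.5]
tcp_rot: [-0.047, -3.141, 0.001]
contact_force: [0.6, -0.6, 0.2]
width: 48.7
t 20.4 tcp [461.5 221.5  36.5] zdir [-0.    -0.001 -1.   ] lean 0.001 leanyaw -1.794 yz -0.001 w 48.7 F [ 0.6 -0.6  0.2] q [-0.34, 0.53, -0.28, 2.03, 0.25, 0.62, 0.75]
shift cm [-0.06 -0.04  0.33] rot [-0.001 -0.     0.   ]
```

```bash
python3 -m jog '[-0.4,0,0,0.2,0,0,0,-0.4,0,0,0.1,0,0,0,-0.4,0,0,0,0,0,0]'
python3 - <<'E'
from h import *
rf([462.1,221.1,33.2],-.03,0.0001)
s,p=shot('wrist','w15.png')
E
```

```text
clock: 20.78
tool_pos: [461.6, 221.6, 33.6]
tcp_rot: [0.047, 3.141, -0.001]
contact_force: [-0.5, -1.4, 2.0]
width: 48.7
t 20.77 tcp [461.6 221.6  33.6] zdir [ 0.    -0.001 -1.   ] lean 0.001 leanyaw -1.319 yz -0.001 w 48.7 F [-0.5 -1.4  2. ] q [-0.34, 0.53, -0.28, 2.03, 0.25, 0.61, 0.75]
shift cm [-0.05 -0.05  0.04] rot [-0.001  0.     0.   ]
```

View pics/w15.png

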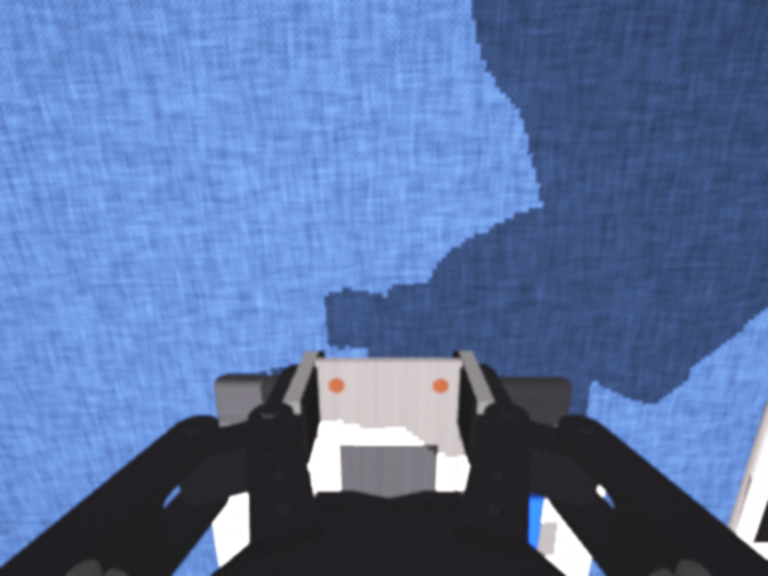

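```bash
python3 -m jog '[0.25,0,0,0,0,0,0,0.35,0,0,0,0,0,0,0.5,0,0,0,0,0,0,1,0,0,0,0,0,0]'
python3 - <<'E'
from h import *
rf([462.1,221.1,33.2],-.03,0.0001)
s,p=shot('wrist','w16.png')
s,p=shot('scene'); 
cv2.imwrite('pics/s16.png',cv2.resize(p['color'][215:285,275:355][:,:,::-1],None,fx=9,fy=8,interpolation=cv2.INTER_CUBIC))
E
```

```text
clock: 21.32
tool_pos: [461.5, 221.5, 33.5]
tcp_rot: [-0.047, -3.141, 0.001]
contact_force: [0.4, -0.4, -0.8]
width: 79.8
t 21.32 tcp [461.5 221.5  33.5] zdir [-0.    -0.001 -1.   ] lean 0.001 leanyaw -1.795 yz -0.001 w 79.8 F [ 0.4 -0.4 -0.8] q [-0.34, 0.53, -0.28, 2.03, 0.25, 0.61, 0.75]
shift cm [-0.06 -0.04  0.03] rot [-0.001 -0.     0.   ]
```

View pics/w16.png

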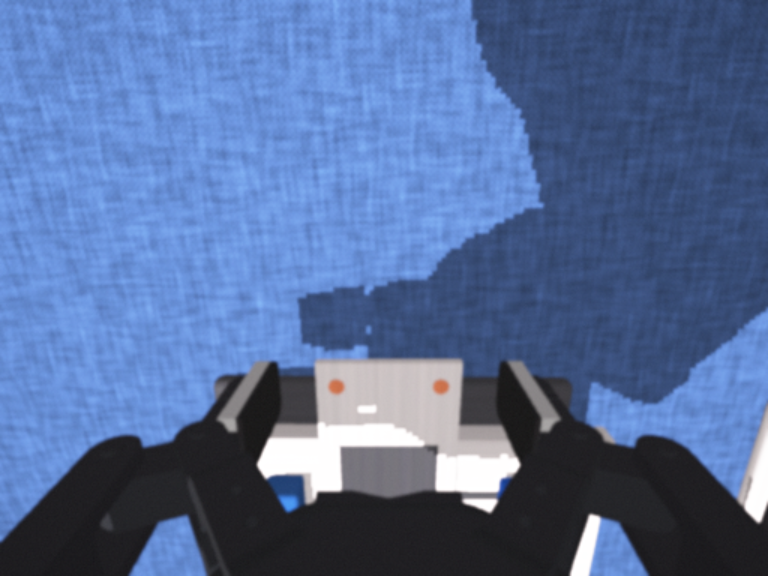

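View pics/s16.png

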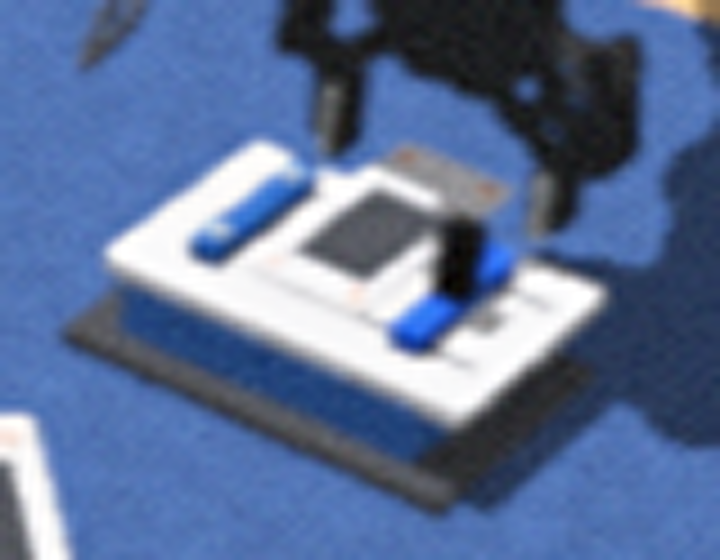

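```bash
python3 -m jog '[1,0,0,-1,0,0,0,1,0,0,-2.5,0,0,0,1,0,0,-3,0,0,0,-0.5,0,0,-3,0,0,0,-1,0,0,0,0,0,0]'
python3 - <<'E'
from h import *
rf([531,305,125],-.03,0.0001)
s,p=shot('wrist','w17.png')
E
```

```text
clock: 22.05
tool_pos: [462.9, 222.5, 131.2]
tcp_rot: [0.047, 3.137, 0.003]
contact_force: [0.2, -0.4, -0.3]
width: 51.5
t 22.05 tcp [462.9 222.5 131.2] zdir [ 0.004  0.002 -1.   ] lean 0.005 leanyaw 0.373 yz 0.002 w 51.5 F [ 0.2 -0.4 -0.3] q [-0.29, 0.39, -0.33, 1.95, 0.17, 0.83, 0.82]
shift cm [-6.56  8.45  0.66] rot [0.002 0.004 0.   ]
```

View pics/w17.png

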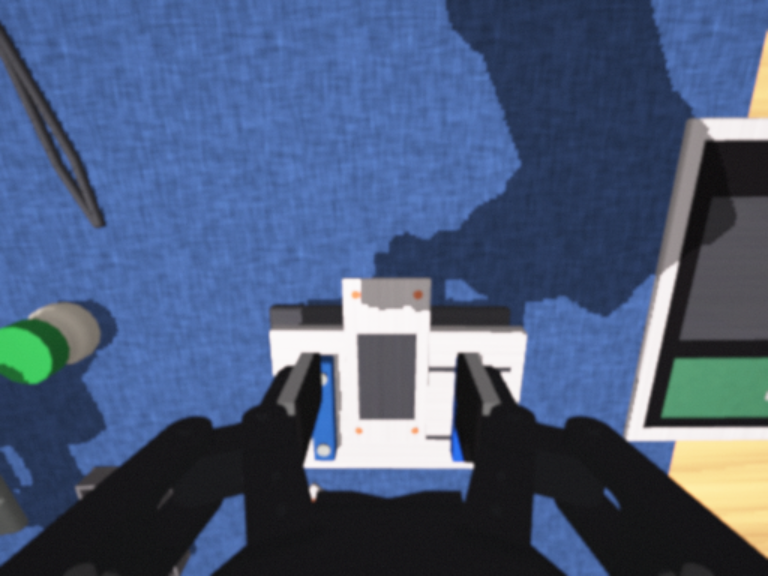

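Run:
```python
from h import *
s,p=shot('wrist')
cv2.imwrite('pics/w17c.png',cv2.resize(p['color'][180:320,170:360][:,:,::-1],None,fx=4,fy=4,interpolation=cv2.INTER_CUBIC))
def W(q,z): return pix2plane(s,p,((q[0]+.5)/1.5-.5,(q[1]+.5)/1.5-.5),z)[:2]
b=[W(q,50) for q in ((271,330),(526,330))]; print('bed front',np.round(b,1),np.linalg.norm(b[0]-b[1]))
a=[W(q,53) for q in ((343,281),(431,281),(343,446),(427,446))]; print('plate',np.round(a,1))
print('rail inner top',[np.round(W(q,62),1) for q in ((334,357),(335,458))])
print('jaw',[np.round(W(q,62),1) for q in ((452,459),(452,400))])
```

```text
bed front [[478.  151.5]
 [482.5 303. ]] 151.5481378070757
plate [[448.1 196.6]
 [449.6 246.2]
 [559.1 189.5]
 [560.7 243.8]]
rail inner top [array([490.8, 189.6]), array([560.8, 185.3])]
jaw [array([563.7, 258.7]), array([521.2, 257.9])]
```

View pics/w17c.png

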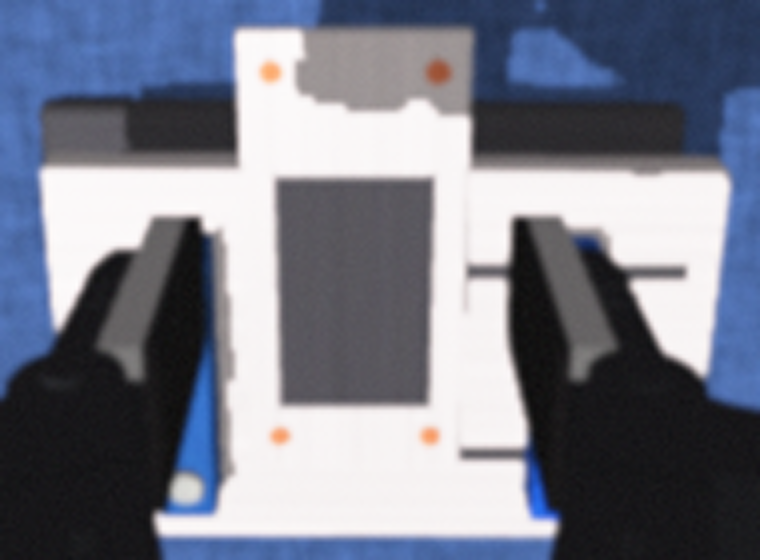

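```bash
python3 -m jog '[-1,-2.2,2.8,0,0,0,0,-1,-2.2,2.8,0,0,0,0,-1,-2.2,2.8,0,0,0,0,-1,0,0,2,0,0,0,-1,0,0,0,0,0,0]'
python3 - <<'E'
from h import *
rf([531,303,62],-.03,0.0001)
s,p=shot('wrist','w18.png')
E
```

```text
clock: 22.78
tool_pos: [528.4, 302.6, 105.8]
tcp_rot: [-0.046, -3.137, 0.006]
contact_force: [-0.2, -0.9, -0.0]
width: -0.0
t 22.77 tcp [528.4 302.6 105.8] zdir [-0.005 -0.004 -1.   ] lean 0.006 leanyaw -2.48 yz -0.004 w -0.0 F [-0.2 -0.9 -0. ] q [-0.4, 0.56, -0.31, 1.73, 0.21, 0.89, 0.75]
shift cm [-0.28  0.06  4.38] rot [-0.004 -0.005  0.001]
```

View pics/w18.png

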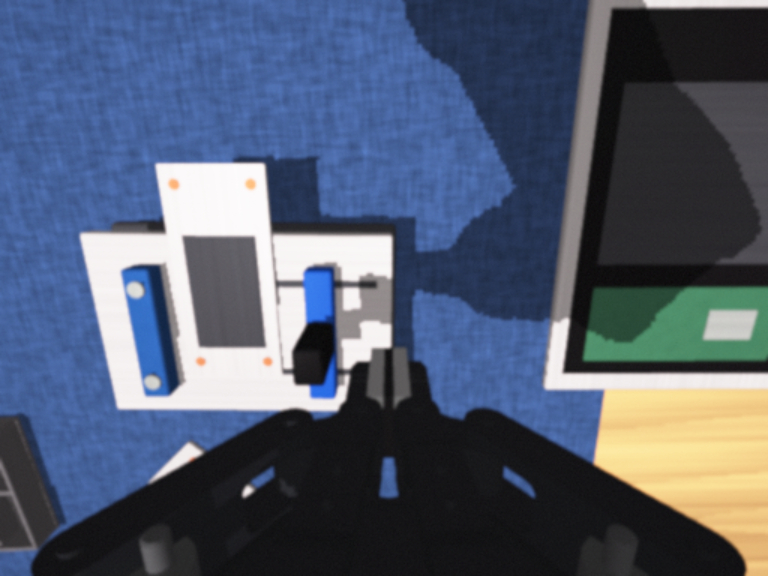

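```bash
python3 -m jog '[-1,-0.2,0,2,-0.003,-0.004,0,-1,-0.2,0,1.8,0,0,0,-1,0,-1,0.4,0,0,0,-1,0,-0.6,0,0,0,0,-1,0,0,0,0,0,0]'
python3 - <<'E'
from h import *
rf([533,272,62],-.03,0.0001)
s,p=shot('wrist','w19.png')
E
```

```text
clock: 23.45
tool_pos: [534.0, 286.8, 67.0]
tcp_rot: [0.048, 3.137, 0.004]
contact_force: [0.1, 0.7, 0.3]
width: 0.1
t 23.45 tcp [534.  286.8  67. ] zdir [ 0.005  0.002 -1.   ] lean 0.005 leanyaw 0.447 yz 0.002 w 0.1 F [0.1 0.7 0.3] q [-0.38, 0.6, -0.29, 1.78, 0.23, 0.8, 0.75]
shift cm [ 0.06 -1.48  0.5 ] rot [ 0.002  0.005 -0.001]
```

View pics/w19.png

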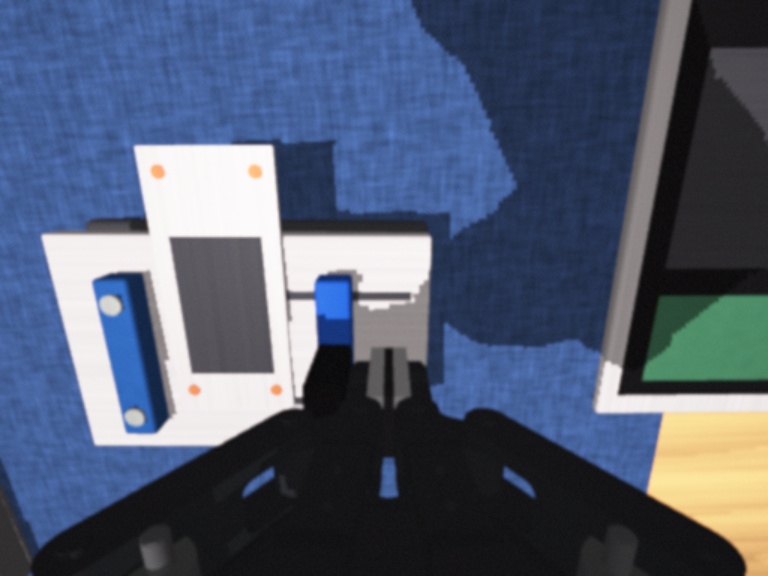

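```bash
python3 -m jog '[-1,0,-0.4,0,0,0,0,-1,0,-0.4,0,0,0,0,-1,0,-0.4,0,0,0,0,-1,0,-0.4,0,0,0,0]'
python3 - <<'E'
from h import *
rf([533,272,62],-.03,0.0001)
s,p=shot('wrist','w20.png')
E
```

```text
clock: 24.0
tool_pos: [533.3, 271.5, 66.5]
tcp_rot: [0.046, 3.137, 0.004]
contact_force: [0.2, 2.9, 1.7]
width: -0.2
t 24.0 tcp [533.3 271.5  66.5] zdir [ 0.004  0.003 -1.   ] lean 0.005 leanyaw 0.533 yz 0.003 w -0.2 F [0.2 2.9 1.7] q [-0.35, 0.59, -0.3, 1.8, 0.23, 0.79, 0.77]
shift cm [0.03 0.05 0.45] rot [0.003 0.004 0.   ]
```

View pics/w20.png

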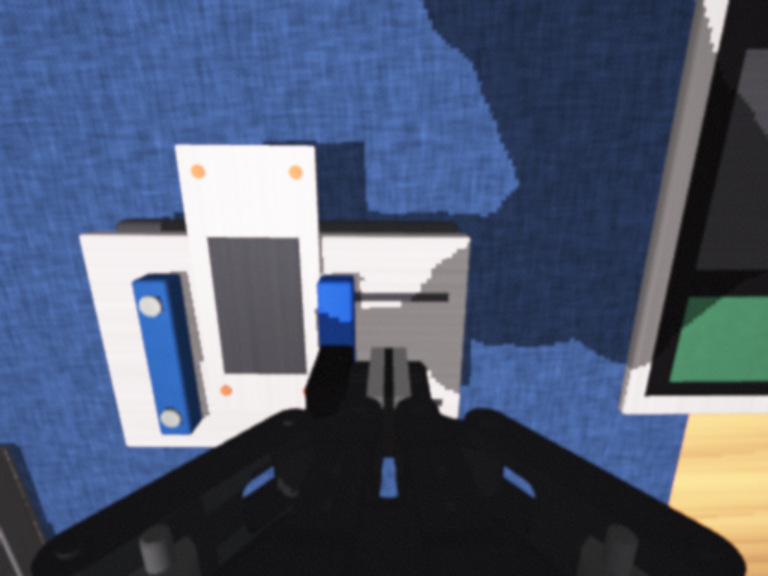

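```bash
python3 -m jog '[-1,0,-0.25,0,0,0,0,-1,0,-0.25,0,0,0,0,-1,0,-0.2,0,0,0,0,-1,0,0,0,0,0,0]'
python3 - <<'E'
from h import *
rf([533,266,62],-.03,0.0001)
s,p=shot('wrist','w21.png')
cv2.imwrite('pics/w21c.png',cv2.resize(p['color'][80:310,40:330][:,:,::-1],None,fx=2.6,fy=2.6,interpolation=cv2.INTER_CUBIC))
E
```

```text
clock: 24.55
tool_pos: [533.0, 265.1, 66.4]
tcp_rot: [0.046, 3.137, 0.005]
contact_force: [1.6, 4.5, 0.5]
width: -0.4
t 24.55 tcp [533.  265.1  66.4] zdir [ 0.004  0.003 -1.   ] lean 0.005 leanyaw 0.622 yz 0.003 w -0.4 F [1.6 4.5 0.5] q [-0.34, 0.59, -0.3, 1.8, 0.23, 0.78, 0.78]
shift cm [0.01 0.09 0.44] rot [0.003 0.004 0.001]
```

View pics/w21c.png

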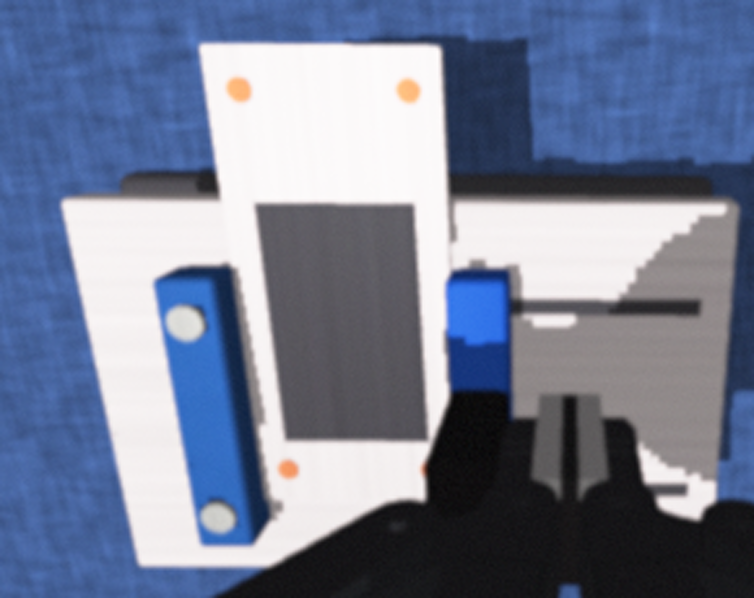

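```bash
python3 -m jog '[-1,0,-0.15,0,0,0,0,-1,0,-0.15,0,0,0,0,-1,0,0,0,0,0,0]'
python3 - <<'E'
from h import *
rf([533,262,62],-.03,0.0001)
E
```

```text
clock: 24.98
tool_pos: [533.1, 264.9, 66.6]
tcp_rot: [0.043, 3.136, 0.011]
contact_force: [2.6, 11.6, -3.6]
width: -0.1
t 24.98 tcp [533.1 264.9  66.6] zdir [ 0.005  0.007 -1.   ] lean 0.009 leanyaw 0.889 yz 0.007 w -0.1 F [ 2.6 11.6 -3.6] q [-0.34, 0.58, -0.3, 1.81, 0.23, 0.78, 0.79]
shift cm [-0.   -0.29  0.46] rot [0.007 0.005 0.002]
```

```bash
python3 -m jog '[-1,0,-0.1,0,0,0,0,-1,0,0,0,0,0,0]'
python3 - <<'E'
from h import *
rf([533,262,62],-.03,0.0001)
s,p=shot('wrist')
cv2.imwrite('pics/w22c.png',cv2.resize(p['color'][80:310,40:330][:,:,::-1],None,fx=2.6,fy=2.6,interpolation=cv2.INTER_CUBIC))
E
```

```text
clock: 25.22
tool_pos: [533.0, 264.8, 66.7]
tcp_rot: [0.042, 3.136, 0.013]
contact_force: [2.9, 14.1, -6.1]
width: 0.2
t 25.23 tcp [533.  264.8  66.7] zdir [ 0.006  0.008 -1.   ] lean 0.01 leanyaw 0.94 yz 0.008 w 0.2 F [ 2.9 14.1 -6.1] q [-0.34, 0.58, -0.3, 1.81, 0.23, 0.78, 0.79]
shift cm [-0.   -0.29  0.47] rot [0.008 0.005 0.003]
```

View pics/w22c.png

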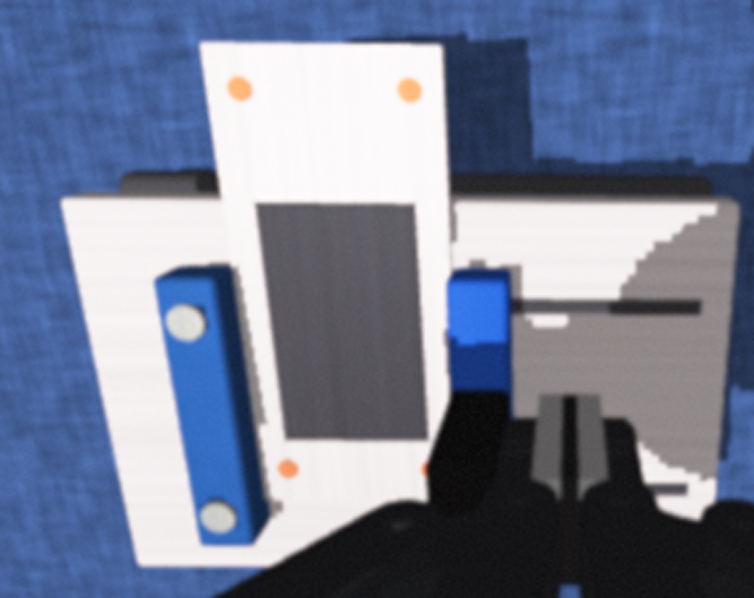

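```bash
python3 -m jog '[-1,0,0.4,0,0,0,0,-1,0,1.5,0,0,0,0,-1,0,2,-1,0,0,0,-1,0,0,-4,0,0,0,-1,0,0,-4,0,0,0]' >/dev/null
python3 -m jog '[-1,2,-2,-2,0,0,0,-1,3,-3,0,0,0,0,-1,3,-3,0,0,0,0,-1,3,-1,0,0,0,0,-1,0,0,0,0,0,0]'
python3 - <<'E'
from h import *
rf([533,262,62],-.03,0.0001)
s,p=shot('wrist','w23.png')
for th in ['bed','rail_face','jaw_post','plate','plate_front']:
    print(th,[(np.round(toworld(s,p,a['at'])).tolist(),round(a['confidence'],2)) for a in bot.tip_of(p,th)[:3]])
E
```

```text
clock: 26.52
tool_pos: [419.0, 212.7, 176.6]
tcp_rot: [0.044, 3.138, 0.002]
contact_force: [0.6, 0.7, 0.2]
width: -0.1
t 26.52 tcp [419.  212.7 176.6] zdir [ 0.004  0.002 -1.   ] lean 0.004 leanyaw 0.382 yz 0.002 w -0.1 F [0.6 0.7 0.2] q [-0.28, 0.27, -0.37, 1.99, 0.12, 0.9, 0.83]
shift cm [-11.21   5.23  11.51] rot [0.002 0.004 0.002]
bed []
rail_face []
jaw_post []
plate []
plate_front [([448.0, 217.0, 51.0], 0.57)]
```

View pics/w23.png

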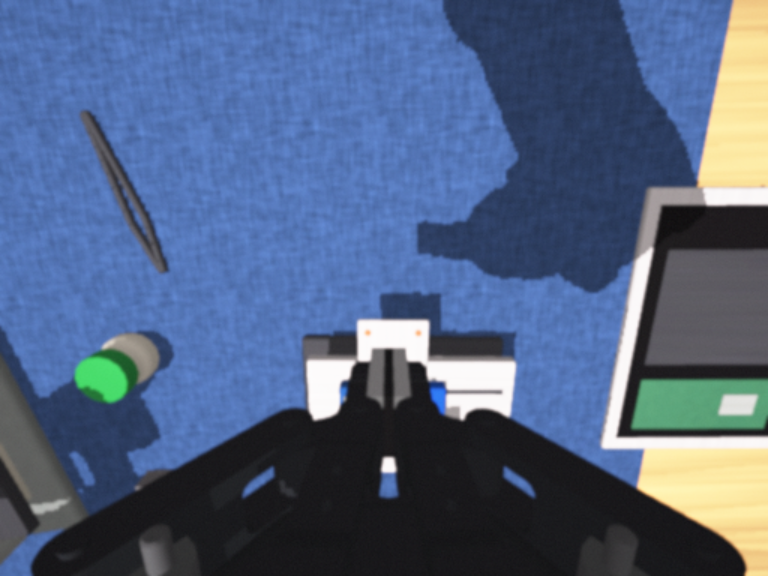

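```bash
python3 -m jog '[-1,-3.5,0.5,0,0,0,0,-1,-3.5,0.5,0,0,0,0,-1,-3.5,0.5,0,0,0,0,-1,-3.5,0.5,0,0,0,0,-1,0,0,0,0,0,0]'
python3 - <<'E'
from h import *
s,p=shot('wrist','w24.png')
cv2.imwrite('pics/w24c.png',cv2.resize(p['color'][100:300,140:380][:,:,::-1],None,fx=3.2,fy=2.9,interpolation=cv2.INTER_CUBIC)) if 0 else cv2.imwrite('pics/w24c.png',cv2.resize(p['color'][100:280,160:380][:,:,::-1],None,fx=3.3,fy=3.3,interpolation=cv2.INTER_CUBIC))
for th in ['bed','rail_face','jaw_post','plate','plate_front']:
    print(th,[(np.round(toworld(s,p,a['at'])).tolist(),round(a['confidence'],2)) for a in bot.tip_of(p,th)[:3]])
print(s['tool_pos'])
E
```

```text
clock: 27.45
tool_pos: [563.9, 228.2, 175.5]
tcp_rot: [0.05, 3.137, 0.004]
contact_force: [-0.7, -0.3, -0.1]
width: 0.1
bed []
rail_face [([534.0, 186.0, 56.0], 0.58)]
jaw_post [([532.0, 245.0, 91.0], 0.9)]
plate [([499.0, 216.0, 49.0], 0.84), ([718.0, 182.0, -3.0], 0.58)]
plate_front [([446.0, 215.0, 53.0], 0.89), ([771.0, 237.0, -2.0], 0.55)]
[563.91150619 228.21694712 175.50251473]
```

View pics/w24c.png

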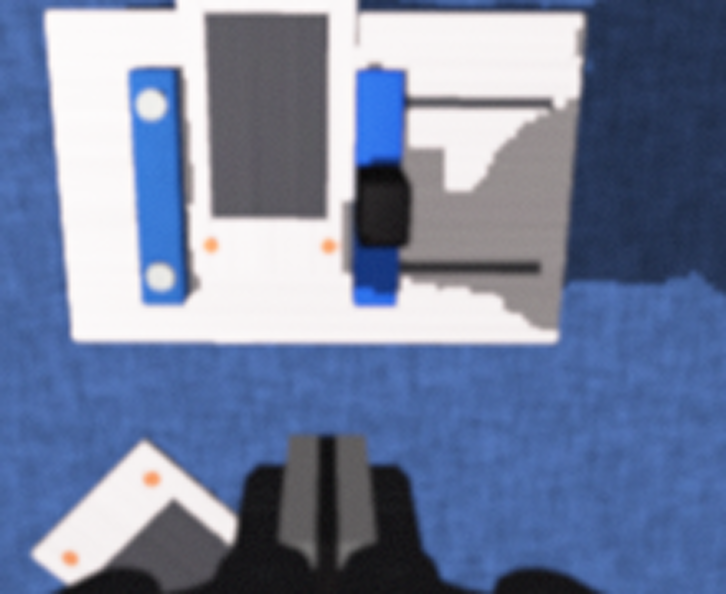

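Run:
```python
from h import *
s,p=shot('wrist')
def W(q,z): return pix2plane(s,p,((q[0]+.5)/3.3-.5+160,(q[1]+.5)/3.3-.5+100),z)[:2]
r=[W(q,62) for q in ((180.5,70),(186,303))]; j=[W(q,62) for q in ((357,70),(354,303))]
print('rail',np.round(r,1),'jaw',np.round(j,1),'gap',[round(b[1]-a[1],1) for a,b in zip(r,j)])
ro=[W(q,62) for q in ((130,70),(141,303))]; jo=[W(q,62) for q in ((406,70),(397,303))]
print('rail outer',np.round(ro,1),'jaw outer',np.round(jo,1))
d=[W(q,53) for q in ((211,245),(329,247))]; print('dots',np.round(d,1),'mid',np.mean(d,0))
b=[W(q,50) for q in ((45,10),(585,13),(72,342),(557,342))]; print('bed',np.round(b,1))
pt=[W(q,94) for q in ((360,167),(408,167),(359,205),(410,207))]
v=np.array(r[1])-r[0]; print('rail yaw',np.arctan2(v[1],v[0])); v=np.array(j[1])-j[0]; print('jaw yaw',np.arctan2(v[1],v[0])); v=d[1]-d[0]; print('plate yaw',np.arctan2(-v[0],v[1]))
v=b[3]-b[2]; print('bed back yaw',np.arctan2(-v[0],v[1])); v=b[1]-b[0]; print('bed front yaw',np.arctan2(-v[0],v[1]))
c=p['color'][60:280,140:370][:,:,::-1].astype(float)
g=np.clip((c-190)*4,0,255).astype(np.uint8); cv2.imwrite('pics/w25c.png',cv2.resize(g,None,fx=3.2,fy=2.7,interpolation=cv2.INTER_CUBIC))
```

```text
rail [[493.7 189.6]
 [561.6 185.9]] jaw [[495.2 238.8]
 [563.1 236.6]] gap [np.float64(49.2), np.float64(50.7)]
rail outer [[493.3 175.6]
 [561.2 172.4]] jaw outer [[495.6 252.5]
 [563.5 249.6]]
dots [[546.  193.5]
 [547.7 229.6]] mid [546.88730398 211.5028342 ]
bed [[476.5 150.3]
 [481.9 304.8]
 [577.2 146.3]
 [581.9 301.7]]
rail yaw -0.05470440287128465
jaw yaw -0.03221664825403484
plate yaw -0.04688268332039614
bed back yaw -0.029639082487539593
bed front yaw -0.03444459432054155
```

View pics/w25c.png

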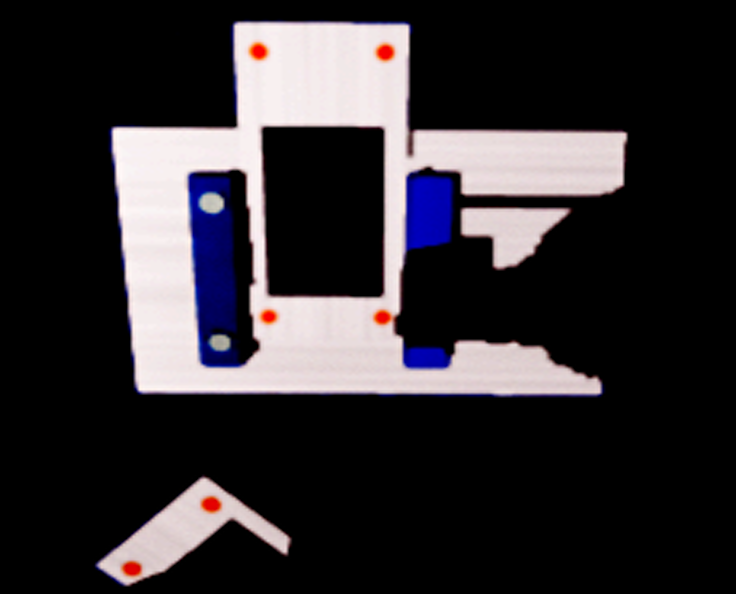

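Run:
```python
from h import *
s,p=shot('top')
for th in ['flux_jar','parts_tray','tweezers']:
    print(th,[(np.round(toworld(s,p,a['at'])).tolist(),round(a['confidence'],2)) for a in bot.tip_of(p,th)[:1]])
print(bot.sense()['clock'], bot.sign_off())
```

```text
flux_jar [([493.0, -9.0, 2.0], 0.67)]
parts_tray [([669.0, 9.0, -5.0], 0.66)]
tweezers []
the job is handed in; nothing more can be done
28.0 None
```

The plate is clamped in the board holder and I handed the job in at 28 s of the 61 s allowed. The sign-off reports no verdict, so these are my own checks.

**What I did:** I pushed the middle-sized plate from its far end with a leaned tool until about 40 mm stuck out over the stage edge. I then pinched it across its width, lifted it and laid it between the jaws of the holder. After releasing it, I pushed the sliding jaw by its post until it stalled at about 12–14 N.

**Last checks:**
- **Clamped:** the gap between rail and jaw measured 49.2 to 50.7 mm, which matches the 50 mm plate. That puts the jaw travel at about 26 mm.
- **Position:** the plate is centred between rail and jaw to within about 1 mm. Its centre sits about 30 mm toward the front of the bed.
- **Squareness:** the plate's angle lies between the measured angles of the rail and the jaw, all within about 0.02 rad of each other.
- **Fingers:** they are clear of the plate.
- **Bystanders:** the jar and the parts tray read within about 4 mm of where they started.

**Checks that failed or disagreed:**
- The network missed the tweezers in the last top picture. They were in their place in earlier wrist pictures, and nothing came near them.
- I did not measure the tablet or the cup again at the end. The arm did not touch either one.
- The network's position for the jaw post gave a travel of about 24 mm, good to about 4 mm. The minimum is 24 mm, so that reading is borderline. I trusted the 50 mm gap and the stall instead.
- My first leaned approach ran into two wrist joint limits, so I backed out and came in with a different arm posture.

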